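Load the condiment pail and hang it by its bail

TASK

Stand the small salt shaker upright in the ring inside the steel pail while the pail's bail is still folded down. Then, with the pail still standing on the table, swing the bail up until it stands upright, and hang the pail by its bail on the two-pronged hook of the stand, with the salt shaker still standing in its ring; let it come to rest. Leave the other things on the table where they stand.

Things in the scene. Friction and masses are not known exactly. Their poses are not given: they have to be found in the camera images.
- pail: Round tapered steel pail, loose, open at the top: 95 mm high, outer diameter 110 mm at the foot and 140 mm at the rim, wall 4 mm, floor 4 mm thick, about 0.35 kg. Origin: centre of its underside, z up. The bail's two pivots lie outside the wall at y = +-76 mm, 82 mm above the underside, so the hinge axis is the pail's y axis. The folded bail sticks out to the pail's -x side.
- shaker_ring (a point): Centre of the pail's floor, where the salt shaker's foot goes (4 mm above the pail's underside; axes as the pail's). Round it stands a fixed upright ring, the holder for the shaker: inner diameter 56 mm, outer 61 mm, its top 40 mm above this point. The shaker does not fit between ring and wall.
- bail_wire (a joint): Angle of the pail's bail (rad): 0 = folded down level, its bar 112 mm out on the pail's -x side; pi/2 = upright, bar 112 mm straight above the pivot line (194 mm above the pail's underside); limits -0.3 and 1.9. Starts between -0.25 and 0.2. The pivots are stiff: the bail stays where it is left and less than 1 N at the bar swings it.
- bail_grip (a point): Middle of the bail's bar. The bar is 100 mm long, straight, parallel to the pail's y axis: steel wire 7 mm thick with a black sleeve 12 mm thick and 40 mm long in the middle (this point is its centre). Beyond the bar the wire slants to legs at y = +-76 mm that run to the pivots. Folded level, the gap between the bar and the pail's rim is 36 mm. Axes turn with the bail; z is normal to the bail's plane.
- stand: Fixed steel hanging stand. Origin on the table straight below the hook seat; z up. Foot plate x -60 to +115 mm, y +-50 mm, 6 mm thick. A single 16 mm post stands at x = +98 mm, 268 mm high. From a cross bar on it two parallel hook prongs (8 mm rod, at y = +-36 mm) reach towards the stand's -x and turn up at their tips at x = -28 mm; the tips' tops are 259 mm above the table. The prongs go in below the bail's bar, one on either side of the black sleeve.
- hook_seat (a point): Where the middle of the bail's bar comes to rest on the prongs: midway between them, 242 mm above the table; axes as the stand's (the prongs point to -x, open at the -x end). The tips' tops are 17 mm above this point.
- salt_shaker: Salt shaker, 44 mm diameter, 90 mm high, clear body with a grey domed cap, loose, about 0.1 kg, standing upright. Origin: centre of its underside, z up.
- tall_shaker: Bystander: white bottle-shaped shaker with a blue cap, 58 mm diameter, 150 mm high, loose. Origin: centre of its underside.
- cup: Bystander: small clear deli cup with a lid, 86 x 78 mm, 59 mm high, loose. Origin: centre of its underside.
Mind the look-alikes: they are no part of the job. Leave any orange look-alike of the salt_shaker alone.

How it is judged:
By the outcome, as a careful person would: the job done as asked, in the order asked, and still so for the second after the job is handed in, with the robot touching nothing.
It also fails if it takes over 72 s, if anything falls off the work surface, if the arm or the gripper's body presses on something with over 40 N, if the wrist force passes 120 N, or if a joint passes its speed limit or range.

ROBOT

A 6-joint arm with a two-finger parallel gripper is mounted at the origin on a cart in front of the work surface, level with it; the furniture and walls round the work are solid. World frame = base frame: x ahead of the robot, y to its left, z up, the work surface at z = 0. Lengths are in mm, angles in rad, forces in N, time in s.
With the tool pointing down it reaches from about 350 to 925 mm from the base axis. Payload 6.4 kg.
Tool frame: the origin (TCP) lies on the centre line of the jaws, within the pads' length; the fingertips stand 25 mm ahead of it and the grasp point (between the pads) lies 6 mm ahead of it (env.tip_reach is the distance from the TCP to the fingertips, in mm); y points along the fingers, x is the direction in which the jaws open and shut, and the axes are right-handed (so a half turn about y gives the same grasp; the last joint's range is limited). The gripper opens to 94 mm and grips with 3 to 60 N. Pads are 16 mm wide; open, the fingers measure 119 mm over their backs; the gripper's body (75 mm by 177 mm) begins 78 mm behind the grasp point.
Start: joints at [-1.468, 0.245, 1.558, -0, 1.339, -0.174], TCP at [177.636, -625.268, 230.455] pointing down, gripper open.
Joint ranges: [-3.13, 3.13], [-1.02, 2.26], [0.13, 2.54], [-0.95, 4.09], [0.21, 2.88], [-2.74, 2.74]. Speed limits (rad/s): [2.57, 2.57, 3.14, 3.14, 3.14, 3.14].

INTERFACE

Orientations are given as a rotation vector (axis times angle).
In Python, from cell import sensors, cams, order, finder, env gives the robot as it stands. The module is installed in compiled form; this text tells all that it offers.
- The arm moves only by the tool apply_moves, never from a script. Its arguments are lists of equal length, an entry for each row: "dr": the turn, a rotation vector about the tool's x, y, z in units of 5 degrees (1.0 is 5 degrees), a list of three; "dp": the shift along the tool's x, y, z in units of 0.02 m (1.0 is 0.02 m), a list of three; "hand": the finger opening in mm, from 0 to 94. A call has 1 to 5 rows; each row shifts and turns the commanded pose from where the row before left it, along the tool's axes as they then stand; what a row does not reach is not made up. A row lasts 1/12 s, in which the tool goes at most 41.7 mm and 7.16 degrees, less where a joint would pass 70% of its speed; a pose out of reach is approached as far as the arm can. A call with a number of a shift or a turn outside -1 to 1 is refused whole. A call with a gripper value outside its range is refused whole. The fingers move at their own pace and stop on an object; "force" is the grip in N (left out, the last holds). Time passes only in rows, so rows that do not move let the fingers close. It gives the time, the measured TCP pose, the force and the opening at its end, in the units of the state.
- sensors.observe(): the state, without advancing time (a new reading comes with each control period).
- cams.grab_frame(name): name is "scene" or "top"; returns the picture (420x560x3 uint8, blue, green, red); there is no depth.
- cams.camera_params(name): a dict with "mtx" (3x3 intrinsics, pixels), "R" (3x3) and "t" (3): a world point X has camera coordinates R X + t. Camera axes: x right, y down, z forward; pixel columns grow to the right and rows downward; lengths in mm; the calibration is good to about 2 mm. A picture is of the moment at which its call begins. camera_params takes no time and is no camera call.
- order.sign_off(): hands the job in, once; it reports no verdict.
Trained networks look in the newest picture that a camera, given by its name, has taken for a name from the list of things; names that differ only in an ending like _2 or _b are one class to them, and where a whole thing is asked for, a point or a joint stands for the part that bears it (a point fixed in the world has none). Each returns a list of dicts, best first, with "confidence" (0 to 1); they miss things now and then, are a little off and sometimes report something else, mostly with a low value. They report only what shows in the picture. A call takes as long as a camera call. They do not tell look-alikes from the thing itself.
- finder.boxes_of(camera, label): "box" ([left, top, width, height] in pixels, round what is visible of it).
- finder.outline_of(camera, label): "region" (420x560 bool, what is visible of it) and "box" ([left, top, width, height] in pixels, round what is visible of it).
- finder.place_of(camera, label): "at" ([row, column] in pixels: a listed point, or the origin of a listed thing).
The state is a dict: "time": time; "joint_positions": joint angles; "dq": joint speeds; "joint_torque": joint torques, N m; "eef_pos": TCP position; "ee_rot": TCP orientation; "contact_force": force on the tool from outside, world axes, zero at the start; "torque": the same for the moment, N m; "opening": opening from 0.0 (shut) to 1.0 (fully open).
Only numpy, scipy, OpenCV 4.12 (cv2) and the standard library are available. Lean on these libraries where they do the work, as an engineer would, in place of code of your own. Each camera call takes 0.05 s, during which the arm holds its last target.

## Working session

There is one attempt and no reset: what is moved stays moved. The work goes in short steps, Python scripts to look and compute and a tool call to move; the robot and the scene stay as the last step left them, time stands still between calls to the robot, and variables do not carry over. Pictures are saved under pics/ and viewed, and the job is handed in when it is done.

Besides the shell and the picture viewer there is one more tool, called after "Call:" in YAML: its name, and indented under it one key for each argument. apply_moves: Moves the arm, as the interface text tells. Its arguments: {"type":"object","properties":{"dr":{"type":"array","items":{"type":"array","items":{"type":"number","minimum":-1,"maximum":1}}},"dp":{"type":"array","items":{"type":"array","items":{"type":"number","minimum":-1,"maximum":1}}},"hand":{"type":"array","items":{"type":"number"}},"force":{"type":"number"}},"required":["dr","dp","hand"]}

```bash
mkdir -p pics; python3 - <<'E'
from cell import sensors,cams,finder,env
import cv2
for n in ["scene","top"]:
    im=cams.grab_frame(n); cv2.imwrite(f"pics/{n}0.png",im)
    p=cams.camera_params(n); print(n,p["mtx"].round(1).tolist(),p["R"].round(3).tolist(),p["t"].round(1).tolist())
    for l in ["pail","shaker_ring","bail_grip","stand","hook_seat","salt_shaker","tall_shaker","cup"]:
        try: print(l,[(d["at"],round(d["confidence"],2)) for d in finder.place_of(n,l)])
        except Exception as e: print(l,e)
s=sensors.observe(); print(s["time"],s["eef_pos"],s["ee_rot"],s["opening"],s["contact_force"],env.tip_reach)
E
```

```text
scene [[462.4, 0.0, 273.6], [0.0, 462.4, 202.7], [0.0, 0.0, 1.0]] [[0.584, -0.812, -0.024], [-0.379, -0.246, -0.892], [0.718, 0.53, -0.452]] [-500.6, 301.5, 1065.0]
pail [([264.4, 329.3], 0.65)]
shaker_ring []
bail_grip [([267.6, 313.3], 0.58)]
stand [([224.1, 215.3], 0.95), ([155.9, 205.8], 0.59)]
hook_seat [([158.6, 210.7], 0.82)]
salt_shaker [([244.7, 287.6], 0.81), ([267.8, 230.7], 0.63)]
tall_shaker [([230.6, 264.4], 0.58)]
cup [([314.3, 355.9], 0.62)]
top [[405.3, 0.0, 278.8], [0.0, 405.3, 208.9], [0.0, 0.0, 1.0]] [[0.0, -1.0, -0.023], [-0.997, 0.002, -0.073], [0.073, 0.023, -0.997]] [-226.6, 542.9, 1075.8]
pail [([196.3, 335.2], 0.8)]
shaker_ring [([193.2, 337.5], 0.71)]
bail_grip [([194.9, 186.4], 0.64)]
stand [([195.2, 187.9], 0.64)]
hook_seat [([184.7, 159.6], 0.62)]
salt_shaker [([251.1, 257.5], 0.71), ([187.6, 283.5], 0.51)]
tall_shaker [([177.8, 240.9], 0.58)]
cup [([247.4, 392.4], 0.9)]
0.9 [ 177.63374224 -625.25849769  230.45921486] [-1.32747978  1.00293826 -1.00291388] 1.0004993778020503 [ 0.55829147 -0.75626859 -0.67280865] 25.0
```

View pics/scene0.png

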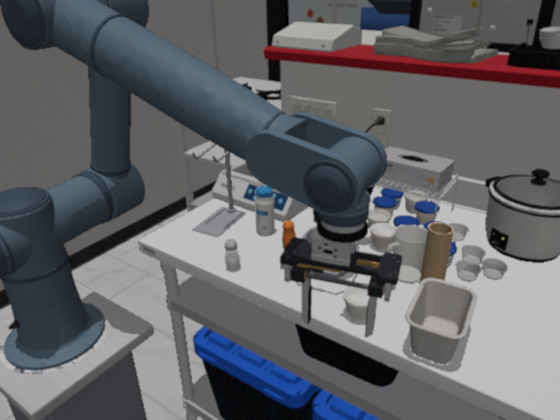

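View pics/top0.png

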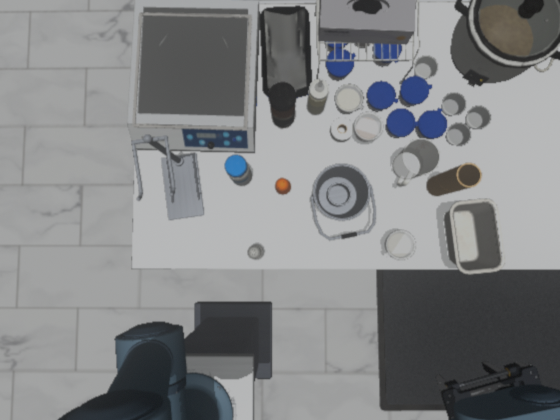

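```bash
cat > h.py <<'E'
import numpy as np,cv2
from cell import sensors,cams,finder,env
P={n:cams.camera_params(n) for n in ["scene","top"]}
def proj(n,X):
    p=P[n];c=np.asarray(p["R"])@np.asarray(X,float)+np.asarray(p["t"]).ravel();u=np.asarray(p["mtx"])@c;return u[:2]/u[2]  # col,row
def back(n,col,row,z):
    p=P[n];R=np.asarray(p["R"]);C=-R.T@np.asarray(p["t"]).ravel()
    d=R.T@np.linalg.inv(p["mtx"])@[col,row,1];return C+d*(z-C[2])/d[2]
def tri(cr1,cr2):
    A=[];b=[]
    for n,(c,r) in (("scene",cr1),("top",cr2)):
        p=P[n];R=np.asarray(p["R"]);C=-R.T@np.asarray(p["t"]).ravel()
        d=R.T@np.linalg.inv(p["mtx"])@[c,r,1];d/=np.linalg.norm(d);M=np.eye(3)-np.outer(d,d);A.append(M);b.append(M@C)
    x=np.linalg.lstsq(np.vstack(A),np.hstack(b),rcond=None)[0];return x
E
python3 - <<'E'
from h import *
im=cv2.imread("pics/top0.png");cv2.imwrite("pics/tc1.png",cv2.resize(im[125:275,125:275],(600,600),interpolation=cv2.INTER_CUBIC))
cv2.imwrite("pics/tc2.png",cv2.resize(im[150:260,240:420],(792,484),interpolation=cv2.INTER_CUBIC))
im=cv2.imread("pics/scene0.png");cv2.imwrite("pics/sc1.png",cv2.resize(im[130:290,180:340],(600,600),interpolation=cv2.INTER_CUBIC))
for n in P: print(n,-np.array(P[n]["R"]).T@np.ravel(P[n]["t"]))
print("salt",back("top",257.5,251.1,0),back("scene",230.7,267.8,0))
print("tall",back("top",240.9,177.8,0),"cup",back("top",392,247,0))
print("pail",back("top",335.2,196.3,0),back("top",337.5,193.2,4))
print("stand",back("scene",215.3,224.1,0),"seat",back("scene",210.7,158.6,242),back("top",159.6,184.7,242))
E
```

```text
scene [-358.30827668 -896.00894077  737.89095816]
top [ 462.75382033 -252.13731082 1107.15413047]
salt [ 428.92847603 -168.56513179    0.        ] [ 425.19783485 -164.31875135    0.        ]
tall [ 630.28315145 -121.86562244    0.        ] cup [ 440.25509385 -532.66868206    0.        ]
pail [ 578.3512327  -380.95065074    0.        ] [ 586.41868544 -386.82705126    4.        ]
stand [585.98999103  38.54039355   0.        ] seat [562.77048531   9.47936783 242.        ] [579.19668269  25.99870841 242.        ]
```

View pics/tc1.png

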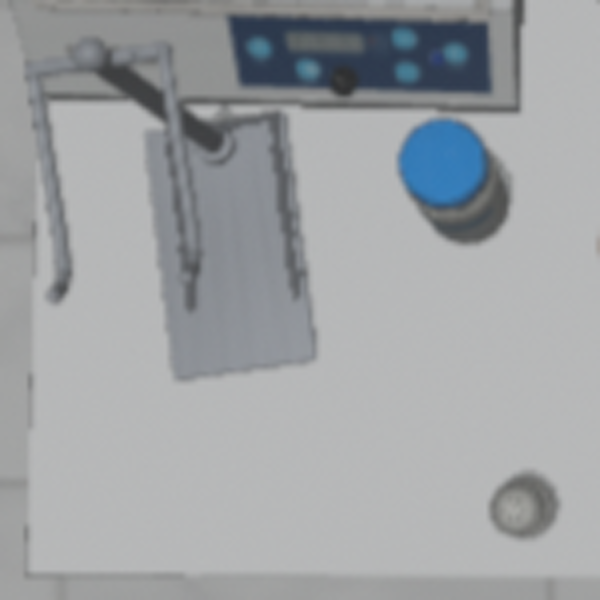

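View pics/tc2.png

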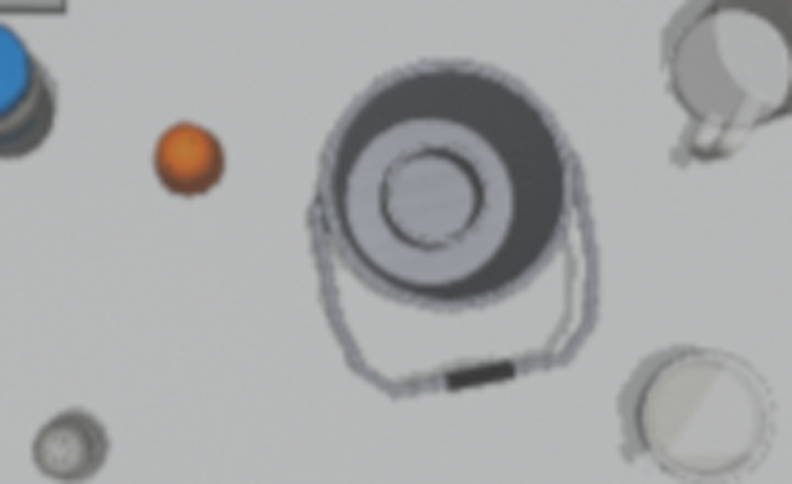

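View pics/sc1.png

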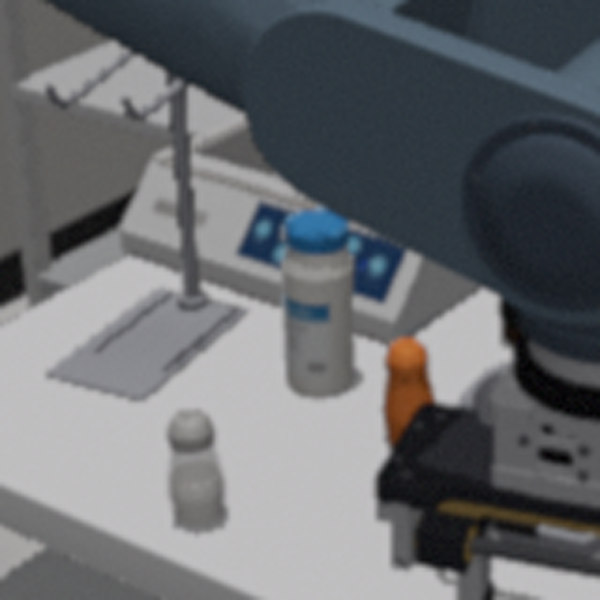

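```bash
python3 - <<'E'
from h import *
from scipy.optimize import least_squares
def W(p,X):
    c,s=np.cos(p[2]),np.sin(p[2]);return np.array([p[0]+c*X[0]-s*X[1],p[1]+s*X[0]+c*X[1],X[2]])
def f4(c,r):return (np.array([c,r])/4+125-0.375)
st=[((-60,50,6),f4(175,378)),((-60,-50,6),f4(315,358)),((115,50,6),f4(148,132)),((115,-50,6),f4(280,113)),((-28,36,259),f4(57,296)),((-28,-36,259),f4(189,300)),((98,0,268),f4(90,50)),((98,0,6),f4(222,146))]
r=least_squares(lambda p:np.hstack([proj("top",W(p,X))-u for X,u in st]),[580,30,0])
print("stand",r.x,r.fun.reshape(-1,2).round(1).tolist(), "seat",W(r.x,(0,0,242)))
print("scene proj",[proj("scene",W(r.x,X)).round(0).tolist() for X,_ in st], proj("scene",W(r.x,(0,0,242))))
# scene crop points (600/160=3.75, off 180,130)
def f2(c,r):return np.array([(c)/4.4+240-.4,r/4.4+150-.4])
def bail(q):a=q[3];return (-112*np.cos(a),0,82+112*np.sin(a))
pp=[((0,0,44),f2(432,198)),((0,0,95),f2(447,184)),((0,0,4),f2(430,201))]
def fun(q):
    v=[proj("top",W(q,X))-u for X,u in pp]
    v.append(proj("top",W(q,bail(q)))-f2(480,376))
    b=bail(q)
    for y,u in ((50,f2(396,391)),(-50,f2(566,358))): v.append(proj("top",W(q,(b[0],y,b[2])))-u)
    return np.hstack(v)
r=least_squares(fun,[585,-385,0,0.]);q=r.x
print("pail",q,r.fun.reshape(-1,2).round(1).tolist(),"grip",W(q,bail(q)))
# salt: cap top z 90 in top crop; base in scene
print("salt top",back("top",125+514/4-.4,125+509/4-.4,88),"scene base centre",back("scene",180+199/3.75,130+520/3.75,0),back("scene",180+190/3.75,130+412/3.75,90))
print("orange",back("top",283,184.5,88),"tall",back("top",125+443/4,125+162/4,150),"cup",back("top",399,243,59))
E
```

```text
stand [5.78147800e+02 3.43886329e+01 1.27405562e-01] [[-0.3, 1.4], [0.9, 1.7], [-0.3, 0.2], [2.4, 0.3], [-1.1, 0.7], [-0.6, -4.7], [-0.2, 0.9], [-0.3, 0.4]] seat [578.14779977  34.38863286 242.        ]
scene proj [[191.0, 229.0], [217.0, 236.0], [222.0, 206.0], [246.0, 212.0], [192.0, 151.0], [212.0, 155.0], [226.0, 137.0], [231.0, 211.0]] [208.05339591 155.38482091]
pail [ 5.80168174e+02 -3.84796840e+02  2.06279783e-01 -1.76821407e-01] [[0.8, -0.7], [-0.1, 0.2], [-0.5, 0.2], [0.1, -0.1], [0.1, 0.5], [-0.3, -0.0]] grip [ 472.25191739 -407.37899494   62.29903919]
salt top [ 429.73774383 -164.17241453   88.        ] scene base centre [ 425.67197961 -172.50039384    0.        ] [ 429.19495338 -168.56458071   90.        ]
orange [ 599.49744567 -239.21378913   88.        ] tall [ 637.30931228 -126.95373041  150.        ] cup [ 451.66249066 -535.73678325   59.        ]
```

```bash
cat >> h.py <<'E'
from scipy.spatial.transform import Rotation as Ro
def state():
    s=sensors.observe();R=Ro.from_rotvec(s["ee_rot"]).as_matrix();return s,np.array(s["eef_pos"]),R
def yawR(yaw): # jaw axis x at yaw, y down
    x=np.array([np.cos(yaw),np.sin(yaw),0]);y=np.array([0,0,-1.]);return np.c_[x,y,np.cross(x,y)]
def plan(pos,yaw=None):
    s,p,R=state();d=R.T@(np.array(pos)-p)/20
    print("t",round(s["time"],2),"p",p.round(1),"F",np.round(s["contact_force"],1),"open",round(s["opening"]*94,1),"xaxis yaw",round(np.degrees(np.arctan2(R[1,0],R[0,0])),1),"ydir",R[:,1].round(3))
    print("dp total units (tool)",d.round(2),"rows>=",np.ceil(np.abs(d).max()))
    if yaw is not None:
        best=[Ro.from_matrix(R.T@yawR(y)).as_rotvec(degrees=True)/5 for y in (yaw,yaw+np.pi)]
        print("dr options",[b.round(2) for b in best])
E
python3 - <<'E'
from h import *
s,p,R=state();print(R.round(3),s["joint_positions"])
plan([428,-168,190],0.206)
E
```

```text
[[ 0.273  0.     0.962]
 [-0.962  0.     0.273]
 [-0.    -1.     0.   ]] [-1.46810473e+00  2.45087605e-01  1.55780738e+00  7.80954184e-06
  1.33872733e+00 -1.74084605e-01]
t 0.9 p [ 177.6 -625.3  230.5] F [ 0.6 -0.8 -0.7] open 94.0 xaxis yaw -74.1 ydir [ 0.  0. -1.]
dp total units (tool) [-18.57   2.02  18.29] rows>= 19.0
dr options [array([ -0.  , -17.19,  -0.  ]), array([ 0.  , 18.81, -0.  ])]
```

Call:
apply_moves:
  dr:
    - [0,0,0]
    - [0,0,0]
    - [0,0,0]
    - [0,0,0]
    - [0,0,0]
  dp:
    - [-0.98,0.1,0.96]
    - [-0.98,0.1,0.96]
    - [-0.98,0.1,0.96]
    - [-0.98,0.1,0.96]
    - [-0.98,0.1,0.96]
  hand: [94,94,94,94,94]

```text
time: 1.32
eef_pos: [243.6, -503.6, 220.4]
ee_rot: [-1.327, 1.003, -1.003]
contact_force: [-0.0, -0.3, 0.1]
opening: 1.0
```

Call:
apply_moves:
  dr:
    - [0,0,0]
    - [0,0,0]
    - [0,0,0]
    - [0,0,0]
    - [0,0,0]
  dp:
    - [-0.98,0.1,0.96]
    - [-0.98,0.1,0.96]
    - [-0.98,0.1,0.96]
    - [-0.98,0.1,0.96]
    - [-0.98,0.1,0.96]
  hand: [94,94,94,94,94]

```text
time: 1.73
eef_pos: [309.2, -383.1, 210.5]
ee_rot: [-1.328, 1.003, -1.004]
contact_force: [-0.9, 0.1, 0.2]
opening: 1.002
```

Call:
apply_moves:
  dr:
    - [0,0,0]
    - [0,0,0]
    - [0,0,0]
    - [0,0,0]
    - [0,0,0]
  dp:
    - [-0.98,0.1,0.96]
    - [-0.98,0.1,0.96]
    - [-0.98,0.1,0.96]
    - [-0.98,0.1,0.96]
    - [-0.98,0.1,0.96]
  hand: [94,94,94,94,94]

```text
time: 2.15
eef_pos: [374.8, -262.6, 200.6]
ee_rot: [-1.328, 1.003, -1.004]
contact_force: [1.1, -0.5, 0.4]
opening: 1.001
```

```bash
python3 - <<'E'
from h import *
plan([428,-168,190],0.206)
im=cams.grab_frame("scene");cv2.imwrite("pics/scene1.png",im)
im=cams.grab_frame("top");cv2.imwrite("pics/top1.png",im)
plan([428,-168,190],0.206)
E
```

```text
t 2.15 p [ 374.8 -262.6  200.6] F [ 1.1 -0.5  0.4] open 94.0 xaxis yaw -74.2 ydir [ 0. -0. -1.]
dp total units (tool) [-3.82  0.53  3.85] rows>= 4.0
dr options [array([ 0.000e+00, -1.719e+01,  1.000e-02]), array([-1.000e-02,  1.881e+01,  0.000e+00])]
t 2.25 p [ 375.2 -261.1  200.1] F [-0.6 -0.9 -0.5] open 93.8 xaxis yaw -73.9 ydir [-0.     0.001 -1.   ]
dp total units (tool) [-3.74  0.51  3.83] rows>= 4.0
dr options [array([-1.000e-02, -1.714e+01, -1.000e-02]), array([ 1.000e-02,  1.886e+01, -1.000e-02])]
```

View pics/scene1.png

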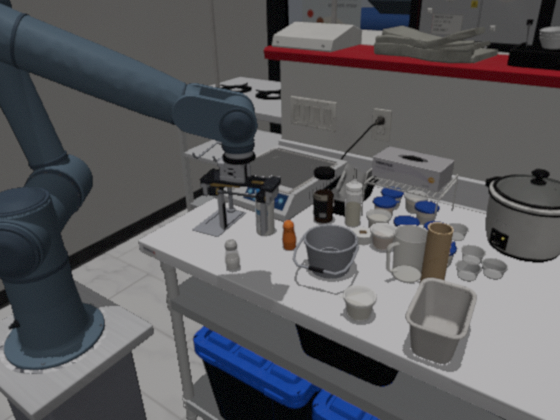

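```bash
python3 - <<'E'
from h import *
im=cv2.imread("pics/scene1.png")
cv2.imwrite("pics/sc2.png",cv2.resize(im[215:295,280:380],(800,640)[:1]+(640,),interpolation=cv2.INTER_CUBIC)[:600])
cv2.imwrite("pics/sc3.png",cv2.resize(im[230:280,210:310],(800,400),interpolation=cv2.INTER_CUBIC))
def W(p,X):
    c,s=np.cos(p[2]),np.sin(p[2]);return np.array([p[0]+c*X[0]-s*X[1],p[1]+s*X[0]+c*X[1],X[2]])
q=[580.2,-384.8,.206]
o=cv2.resize(im[215:290,280:380],(800,600),interpolation=cv2.INTER_CUBIC)
def d(X,col):
    u=(proj("scene",X)-[280,215])*8+3.5;cv2.circle(o,tuple(int(v) for v in u),3,col,-1)
for a in np.linspace(0,2*np.pi,40):
    d(W(q,(70*np.cos(a),70*np.sin(a),95)),(0,0,255));d(W(q,(55*np.cos(a),55*np.sin(a),0)),(0,255,0))
for y in np.linspace(-50,50,11): d(W(q,(-112*np.cos(-.177),y,82+112*np.sin(-.177))),(255,0,0))
cv2.imwrite("pics/sc4.png",o)
E
```

```text
(no output)
```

View pics/sc4.png

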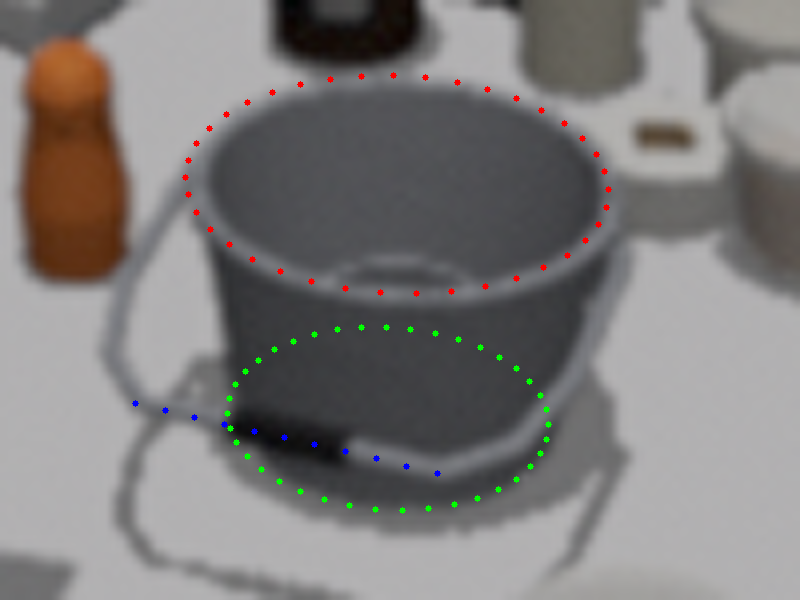

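View pics/sc3.png

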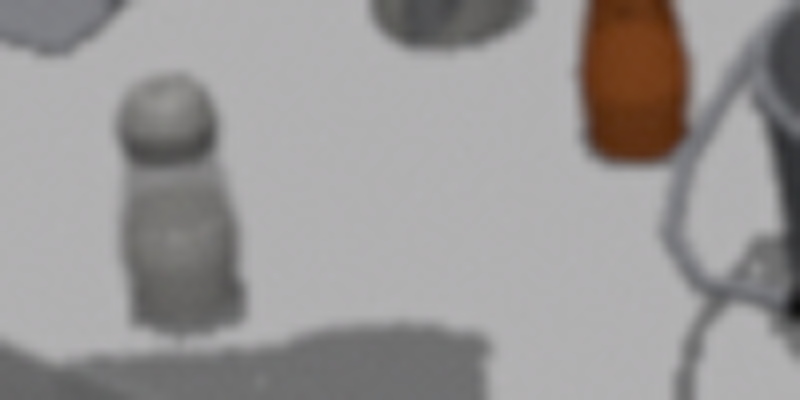

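```bash
python3 - <<'E'
from h import *
print(back("scene",232.,267.7,0))
plan([428,-166,67],0.206)
E
```

```text
[ 427.57997295 -167.01979695    0.        ]
t 2.25 p [ 375.2 -261.1  200.1] F [-0.6 -0.9 -0.5] open 93.8 xaxis yaw -73.9 ydir [-0.     0.001 -1.   ]
dp total units (tool) [-3.83  6.66  3.85] rows>= 7.0
dr options [array([-1.000e-02, -1.714e+01, -1.000e-02]), array([ 1.000e-02,  1.886e+01, -1.000e-02])]
```

Call:
apply_moves:
  dr:
    - [0,0,0]
    - [0,0,0]
    - [0,0,0]
    - [0,0,0]
    - [0,-1,0]
  dp:
    - [-0.95,0.1,0.96]
    - [-0.96,0.1,0.96]
    - [-0.96,0.1,0.96]
    - [-0.96,0.1,0.97]
    - [0,0.2,0]
  hand: [94,94,94,94,94]

```text
time: 2.67
eef_pos: [428.9, -167.1, 189.0]
ee_rot: [-1.36, 0.932, -0.934]
contact_force: [0.8, -0.7, 0.2]
opening: 0.999
```

Call:
apply_moves:
  dr:
    - [0,-1,0]
    - [0,-1,0]
    - [0,-1,0]
    - [0,-1,0]
    - [0,-1,0]
  dp:
    - [0,0.2,0]
    - [0,0.2,0]
    - [0,0.2,0]
    - [0,0.2,0]
    - [0,0.2,0]
  hand: [94,94,94,94,94]

```text
time: 3.08
eef_pos: [427.4, -170.0, 168.5]
ee_rot: [-1.487, 0.599, -0.6]
contact_force: [0.7, 0.2, 0.6]
opening: 0.999
```

Call:
apply_moves:
  dr:
    - [0,-1,0]
    - [0,-1,0]
    - [0,-1,0]
    - [0,-1,0]
    - [0,-1,0]
  dp:
    - [0,0.2,0]
    - [0,0.2,0]
    - [0,0.2,0]
    - [0,0.2,0]
    - [0,0.2,0]
  hand: [94,94,94,94,94]

```text
time: 3.5
eef_pos: [427.4, -170.0, 148.5]
ee_rot: [-1.556, 0.259, -0.26]
contact_force: [-0.3, 0.2, -0.2]
opening: 0.995
```

Call:
apply_moves:
  dr:
    - [0,-1,0]
    - [0,-1,0]
    - [0,-1,0]
    - [0,-1,0]
    - [0,-1,0]
  dp:
    - [0,0.1,0]
    - [0,0.1,0]
    - [0,0.1,0]
    - [0,0.1,0]
    - [0,0.1,0]
  hand: [94,94,94,94,94]

```text
time: 3.92
eef_pos: [427.5, -170.1, 138.6]
ee_rot: [-1.57, -0.083, 0.083]
contact_force: [0.0, 0.2, -0.5]
opening: 1.001
```

```bash
python3 - <<'E'
from h import *
plan([428,-166,67],0.206)
im=cams.grab_frame("scene");cv2.imwrite("pics/scene2.png",cv2.resize(im[140:300,140:340],(800,640))[:600])
E
```

```text
t 3.92 p [ 427.5 -170.1  138.6] F [ 0.   0.2 -0.5] open 94.1 xaxis yaw 6.1 ydir [ 0.    -0.001 -1.   ]
dp total units (tool) [0.05 3.58 0.2 ] rows>= 4.0
dr options [array([ 0.01, -1.15,  0.  ]), array([-0.000e+00,  3.485e+01,  1.000e-02])]
```

View pics/scene2.png

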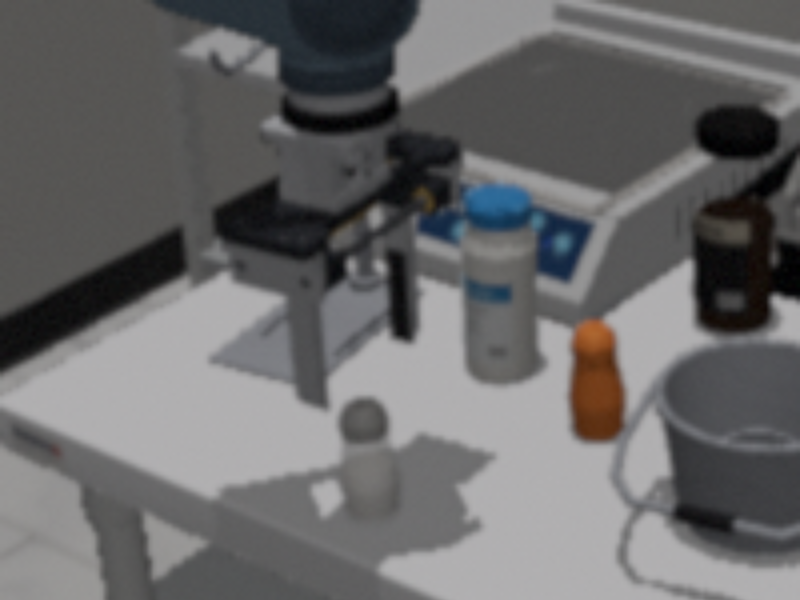

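Call:
apply_moves:
  dr:
    - [0,-0.6,0]
    - [0,-0.55,0]
    - [0,0,0]
    - [0,0,0]
    - [0,0,0]
  dp:
    - [0.02,0.7,0.1]
    - [0,0.7,0.05]
    - [0,0.7,0]
    - [0,0.7,0]
    - [0,0.77,0]
  hand: [94,94,94,94,94]

```text
time: 4.38
eef_pos: [427.8, -167.0, 67.0]
ee_rot: [-1.566, -0.158, 0.156]
contact_force: [0.8, 0.1, 0.3]
opening: 1.0
```

Call:
apply_moves:
  dr:
    - [0,0,0]
    - [0,0,0]
    - [0,0,0]
    - [0,0,0]
    - [0,0,0]
  dp:
    - [0,0,0]
    - [0,0,0]
    - [0,0,0]
    - [0,0,0]
    - [0,0,0]
  hand: [60,55,50,45,40]
  force: 15

```text
time: 4.8
eef_pos: [428.1, -166.6, 68.1]
ee_rot: [-1.566, -0.16, 0.158]
contact_force: [0.7, -0.3, -0.4]
opening: 0.68
```

Call:
apply_moves:
  dr:
    - [0,0,0]
    - [0,0,0]
    - [0,0,0]
    - [0,0,0]
    - [0,0,0]
  dp:
    - [0,0,0]
    - [0,0,0]
    - [0,0,0]
    - [0,0,0]
    - [0,0,0]
  hand: [36,32,28,28,28]

```text
time: 5.22
eef_pos: [427.7, -166.1, 67.2]
ee_rot: [-1.565, -0.159, 0.159]
contact_force: [0.2, 0.1, 0.9]
opening: 0.403
```

```bash
python3 - <<'E'
from h import *
plan([428,-166,67],0.206)
im=cams.grab_frame("scene");cv2.imwrite("pics/scene3.png",cv2.resize(im[160:300,160:320],(800,700))[:600])
E
```

```text
t 5.22 p [ 427.7 -166.1   67.2] F [0.2 0.1 0.9] open 37.8 xaxis yaw 11.6 ydir [ 0.001 -0.    -1.   ]
dp total units (tool) [ 0.01  0.01 -0.  ] rows>= 1.0
dr options [array([ 0.  , -0.04,  0.01]), array([-1.000e-02,  3.596e+01,  0.000e+00])]
```

View pics/scene3.png

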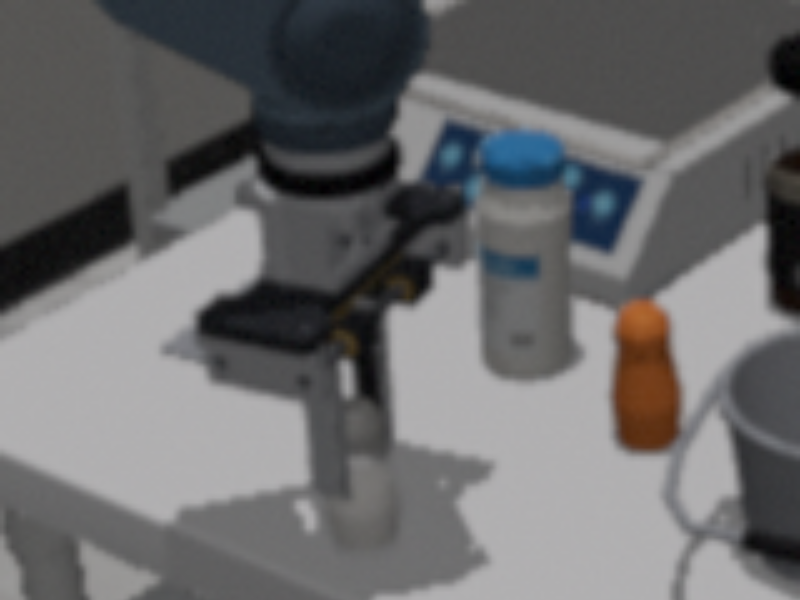

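Call:
apply_moves:
  dr:
    - [0,0,0]
    - [0,0,0]
    - [0,0,0]
    - [0,0,0]
    - [0,0,0]
  dp:
    - [0,0,0]
    - [0,0,0]
    - [0,0,0]
    - [0,-0.1,0]
    - [0,-0.4,0]
  hand: [26,26,26,26,26]

```text
time: 5.68
eef_pos: [426.2, -165.2, 75.9]
ee_rot: [-1.563, -0.157, 0.161]
contact_force: [-0.2, -0.1, -1.8]
opening: 0.399
```

Call:
apply_moves:
  dr:
    - [0,0,0]
    - [0,0,0]
    - [0,0,0]
    - [0,0,0]
    - [0,0,0]
  dp:
    - [0,-0.8,0]
    - [0,-1,0]
    - [0,-1,0]
    - [0,-1,0]
    - [0,-1,0]
  hand: [26,26,26,26,26]

```text
time: 6.1
eef_pos: [427.1, -165.8, 174.2]
ee_rot: [-1.565, -0.159, 0.16]
contact_force: [0.8, 0.5, -0.8]
opening: 0.4
```

```bash
python3 - <<'E'
from h import *
plan([580,-385,200],0.206)
im=cams.grab_frame("scene");cv2.imwrite("pics/scene4.png",cv2.resize(im[140:300,160:360],(800,640))[:600])
E
```

```text
t 6.1 p [ 427.1 -165.8  174.2] F [ 0.8  0.5 -0.8] open 37.6 xaxis yaw 11.6 ydir [-0.001  0.    -1.   ]
dp total units (tool) [  5.28  -1.29 -12.27] rows>= 13.0
dr options [array([-0.  , -0.04, -0.01]), array([ 1.000e-02,  3.596e+01, -0.000e+00])]
```

View pics/scene4.png

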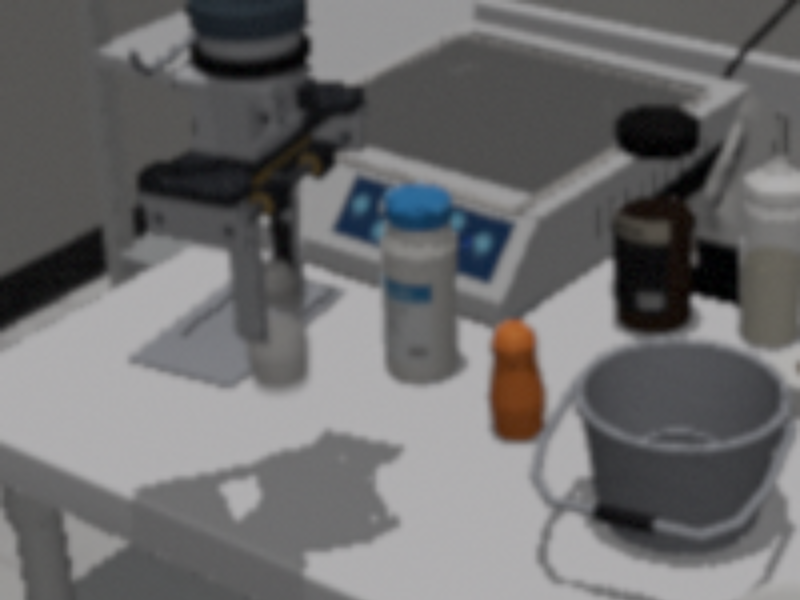

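```bash
python3 - <<'E'
from h import *
im=cv2.imread("pics/scene4.png")
cv2.imwrite("pics/z.png",cv2.resize(im[220:400,180:360],(600,600),interpolation=cv2.INTER_CUBIC))
p=np.array([427.1,-165.8,107.])
print([ (proj("scene",p+np.array([0,0,z]))-[160,140])*4 for z in (0,90,42)])
E
```

```text
[array([275.79493683, 377.86785822]), array([266.38316117, 257.93973275]), array([271.48103871, 322.898665  ])]
```

View pics/z.png

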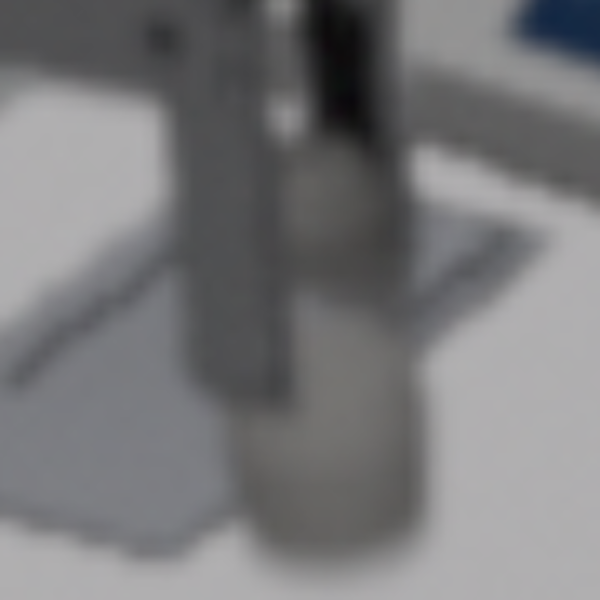

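Call:
apply_moves:
  dr:
    - [0,0,0]
    - [0,0,0]
    - [0,0,0]
    - [0,0,0]
    - [0,0,0]
  dp:
    - [0.2,-0.3,-0.45]
    - [0.38,-0.3,-0.88]
    - [0.38,-0.3,-0.88]
    - [0.38,-0.3,-0.88]
    - [0.38,-0.1,-0.88]
  hand: [26,26,26,26,26]

```text
time: 6.57
eef_pos: [477.6, -238.0, 198.6]
ee_rot: [-1.564, -0.158, 0.16]
contact_force: [-0.3, -0.2, -0.7]
opening: 0.402
```

Call:
apply_moves:
  dr:
    - [0,0,0]
    - [0,0,0]
    - [0,0,0]
    - [0,0,0]
    - [0,0,0]
  dp:
    - [0.38,0,-0.88]
    - [0.38,0,-0.88]
    - [0.38,0,-0.88]
    - [0.38,0,-0.88]
    - [0.38,0,-0.88]
  hand: [26,26,26,26,26]

```text
time: 6.98
eef_pos: [532.1, -316.3, 197.0]
ee_rot: [-1.563, -0.157, 0.161]
contact_force: [-0.1, 0.0, -0.1]
opening: 0.405
```

Call:
apply_moves:
  dr:
    - [0,0,0]
    - [0,0,0]
    - [0,0,0]
    - [0,0,0]
    - [0,0,0]
  dp:
    - [0.38,0,-0.88]
    - [0.38,0,-0.88]
    - [0.38,0,-0.88]
    - [0.3,0,-0.7]
    - [0.2,0,-0.5]
  hand: [26,26,26,26,26]

```text
time: 7.4
eef_pos: [579.7, -385.4, 196.6]
ee_rot: [-1.563, -0.157, 0.16]
contact_force: [-0.6, 0.5, -0.9]
opening: 0.4
```

```bash
python3 - <<'E'
from h import *
im=cams.grab_frame("scene");cv2.imwrite("pics/scene5.png",cv2.resize(im[160:310,240:440],(800,600)))
im=cams.grab_frame("top");cv2.imwrite("pics/top5.png",cv2.resize(im[130:280,240:440],(800,600)))
plan([580,-385,120],0.206)
E
```

```text
t 7.5 p [ 579.5 -385.3  196.7] F [-1.7 -0.3 -1.3] open 37.6 xaxis yaw 11.5 ydir [-0.002  0.002 -1.   ]
dp total units (tool) [0.03 3.84 0.  ] rows>= 4.0
dr options [array([-0.02, -0.05, -0.02]), array([ 3.000e-02,  3.595e+01, -3.000e-02])]
```

View pics/scene5.png

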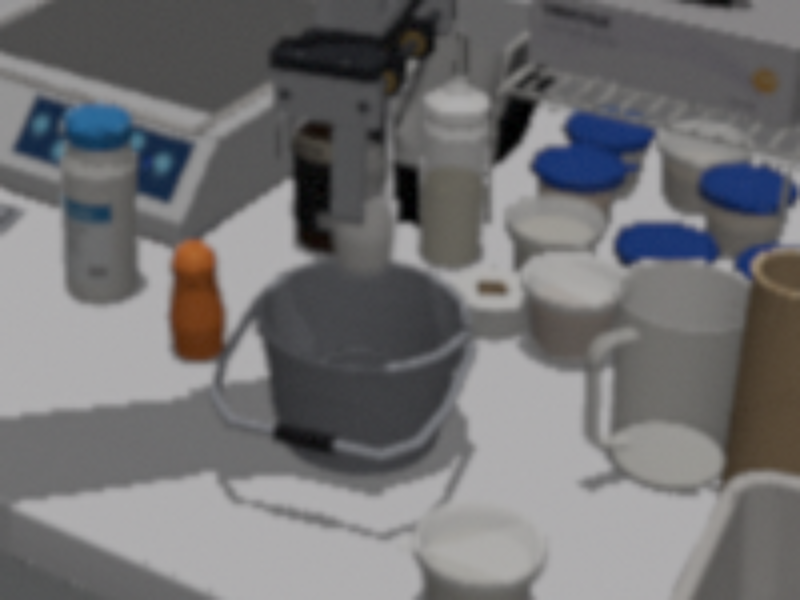

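View pics/top5.png

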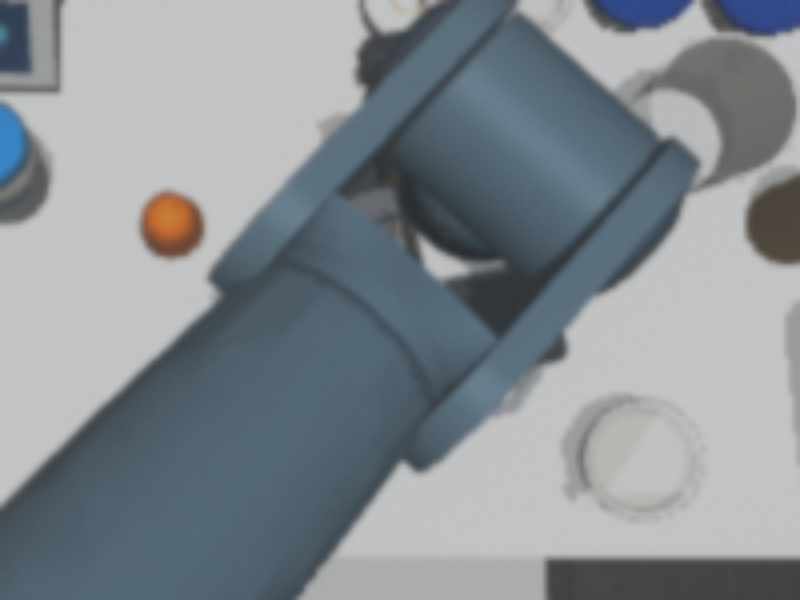

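```bash
python3 - <<'E'
from h import *
im=cv2.imread("pics/scene5.png")
cv2.imwrite("pics/z2.png",cv2.resize(im[180:420,240:480],(600,600),interpolation=cv2.INTER_CUBIC))
for z in (129.7,44,95): print((proj("scene",[579.5,-385.3,z])+[1.2,0]-[240,160])*4, ((proj("scene",[579.5,-385.3,z])+[1.2,0]-[240,160])*4-[240,180])*2.5)
E
```

```text
[362.72437402 263.25251   ] [306.81093506 208.13127499]
[358.86230041 372.85643394] [297.15575102 482.14108486]
[361.13143336 308.45945444] [302.8285834 321.1486361]
```

View pics/z2.png

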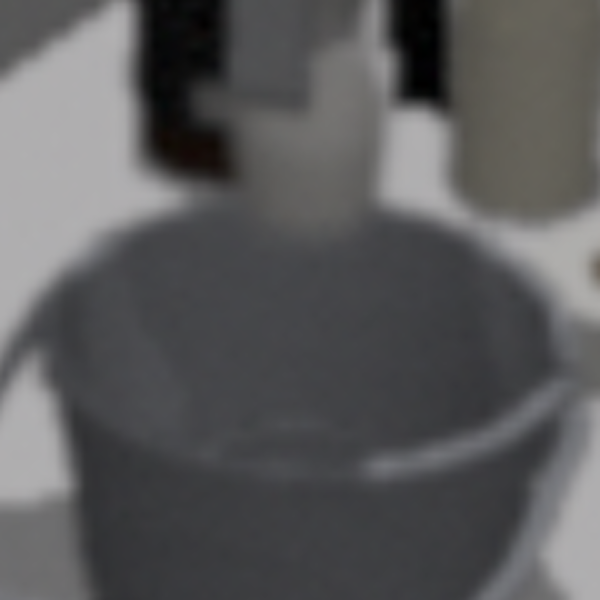

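Call:
apply_moves:
  dr:
    - [0,0,0]
    - [0,0,0]
    - [0,0,0]
    - [0,0,0]
    - [0,0,0]
  dp:
    - [0,0.7,0.07]
    - [0,1,0]
    - [0,1,0]
    - [0,0.7,0]
    - [0,0.4,0]
  hand: [26,26,26,26,26]

```text
time: 7.92
eef_pos: [577.7, -380.8, 119.1]
ee_rot: [-1.561, -0.156, 0.162]
contact_force: [-0.2, 1.1, -1.7]
opening: 0.399
```

Call:
apply_moves:
  dr:
    - [0,0,0]
    - [0,0,0]
    - [0,0,0]
    - [0,0,0]
    - [0,0,0]
  dp:
    - [0,0.25,0]
    - [0,0.25,0]
    - [0,0.25,0]
    - [0,0.25,0]
    - [0,0,0]
  hand: [26,26,26,26,26]

```text
time: 8.33
eef_pos: [579.2, -382.5, 102.5]
ee_rot: [-1.564, -0.159, 0.159]
contact_force: [0.1, 0.1, -0.6]
opening: 0.399
```

```bash
python3 - <<'E'
from h import *
im=cams.grab_frame("scene");cv2.imwrite("pics/scene6.png",cv2.resize(im[180:290,280:400],(720,660))[:600])
plan([579.3,-384,73],0.206)
E
```

```text
t 8.38 p [ 579.4 -382.6  102.9] F [-1.2 -0.3 -1.4] open 37.7 xaxis yaw 11.6 ydir [-0.  0. -1.]
dp total units (tool) [-0.02  1.5  -0.07] rows>= 2.0
dr options [array([-0.  , -0.04, -0.  ]), array([ 0.  , 35.96, -0.  ])]
```

View pics/scene6.png

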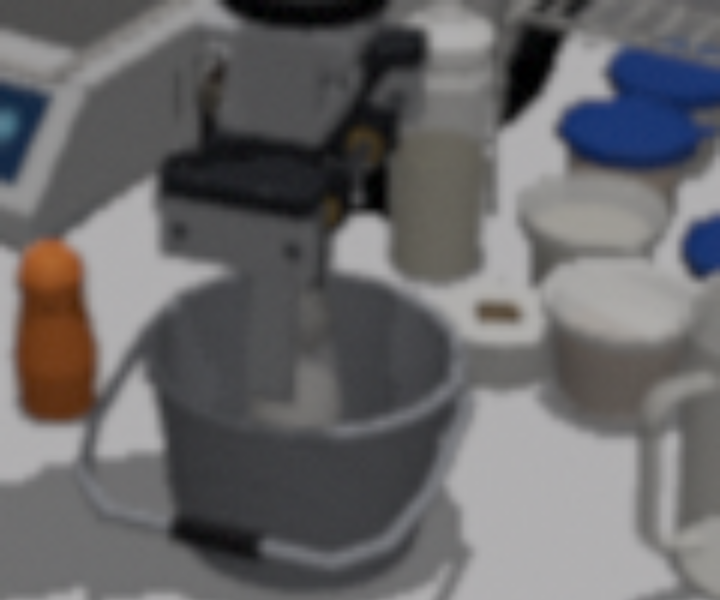

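Call:
apply_moves:
  dr:
    - [0,0,0]
    - [0,0,0]
    - [0,0,0]
    - [0,0,0]
    - [0,0,0]
  dp:
    - [0,0.35,-0.03]
    - [0,0.35,-0.02]
    - [0,0.35,0]
    - [0,0.3,0]
    - [0,0.1,0]
  hand: [26,26,26,26,26]

```text
time: 8.8
eef_pos: [578.8, -383.0, 72.1]
ee_rot: [-1.563, -0.158, 0.16]
contact_force: [-0.1, 0.3, -1.1]
opening: 0.402
```

```bash
python3 - <<'E'
from h import *
plan([579.3,-384,73],0.206)
E
```

```text
t 8.8 p [ 578.8 -383.    72.1] F [-0.1  0.3 -1.1] open 37.8 xaxis yaw 11.6 ydir [-0.002  0.002 -1.   ]
dp total units (tool) [ 0.01 -0.05 -0.05] rows>= 1.0
dr options [array([-0.02, -0.04, -0.02]), array([ 3.000e-02,  3.596e+01, -4.000e-02])]
```

Call:
apply_moves:
  dr:
    - [0,0,0]
    - [0,0,0]
    - [0,0,0]
    - [0,0,0]
    - [0,0,0]
  dp:
    - [0,0.04,0]
    - [0,0,0]
    - [0,0,0]
    - [0,0,0]
    - [0,0,0]
  hand: [38,42,46,52,60]

```text
time: 9.22
eef_pos: [580.0, -383.9, 74.0]
ee_rot: [-1.566, -0.16, 0.158]
contact_force: [0.1, -0.7, 0.2]
opening: 0.591
```

Call:
apply_moves:
  dr:
    - [0,0,0]
    - [0,0,0]
    - [0,0,0]
    - [0,0,0]
    - [0,0,0]
  dp:
    - [0,0,0]
    - [0,-0.3,0]
    - [0,-0.6,0]
    - [0,-0.8,0]
    - [0,-1,0]
  hand: [60,60,60,60,60]

```text
time: 9.63
eef_pos: [579.4, -383.4, 128.4]
ee_rot: [-1.564, -0.159, 0.159]
contact_force: [-0.0, 0.4, 0.4]
opening: 0.637
```

Call:
apply_moves:
  dr:
    - [0,0,0]
    - [0,0,0]
    - [0,0,0]
    - [0,0,0]
    - [0,0,0]
  dp:
    - [0,-1,0]
    - [-1,-1,0]
    - [-1,-1,0]
    - [-1,0,0]
    - [-1,0,0]
  hand: [60,50,40,30,30]

```text
time: 10.05
eef_pos: [501.6, -401.0, 191.8]
ee_rot: [-1.57, -0.163, 0.157]
contact_force: [0.2, 0.1, -0.4]
opening: 0.392
```

```bash
python3 - <<'E'
from h import *
im=cams.grab_frame("scene");cv2.imwrite("pics/scene7.png",cv2.resize(im[180:290,280:400],(720,660))[:600])
im=cams.grab_frame("top");cv2.imwrite("pics/top7.png",cv2.resize(im[130:280,240:440],(800,600)))
plan([472.3,-407.4,120],0.206)
E
```

```text
t 10.15 p [ 499.9 -400.8  189.8] F [ 0.6  0.3 -0.8] open 31.2 xaxis yaw 11.5 ydir [ 0.002 -0.002 -1.   ]
dp total units (tool) [-1.42  3.49 -0.04] rows>= 4.0
dr options [array([ 0.03, -0.06,  0.01]), array([-2.000e-02,  3.593e+01,  5.000e-02])]
```

View pics/scene7.png

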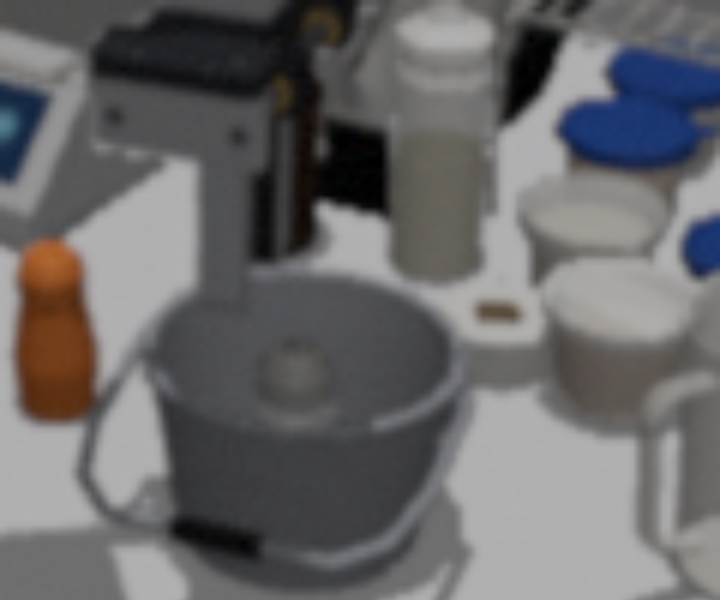

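View pics/top7.png

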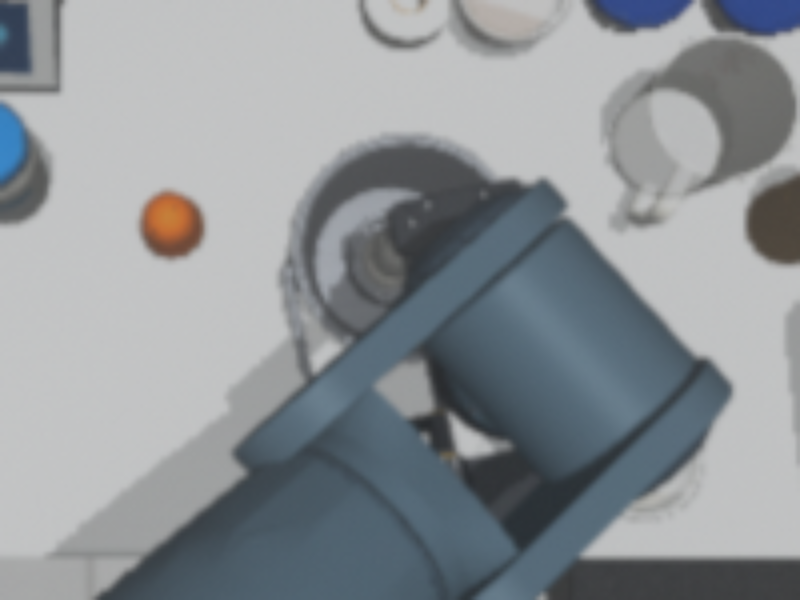

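Call:
apply_moves:
  dr:
    - [0,0,0]
    - [0,0,0]
    - [0,0,0]
    - [0,0,0]
    - [0,0,0]
  dp:
    - [-0.7,0,-0.02]
    - [-0.7,0.3,-0.02]
    - [0,1,0]
    - [0,1,0]
    - [0,0.5,0]
  hand: [30,30,30,30,30]

```text
time: 10.57
eef_pos: [473.2, -405.4, 129.4]
ee_rot: [-1.563, -0.158, 0.16]
contact_force: [-0.3, -0.1, 0.1]
opening: 0.32
```

Call:
apply_moves:
  dr:
    - [0,0,0]
    - [0,0,0]
    - [0,0,0]
    - [0,0,0]
    - [0,0,0]
  dp:
    - [0,0.3,0]
    - [0,0.3,0]
    - [0,0.3,0]
    - [0,0,0]
    - [0,0,0]
  hand: [30,30,30,30,30]

```text
time: 10.98
eef_pos: [474.2, -406.3, 113.5]
ee_rot: [-1.565, -0.159, 0.159]
contact_force: [-0.3, -0.3, 0.4]
opening: 0.319
```

```bash
python3 - <<'E'
from h import *
im=cams.grab_frame("scene");cv2.imwrite("pics/scene8.png",cv2.resize(im[180:290,280:400],(720,660))[:600])
plan([472.3,-407.4,68],0.206)
E
```

```text
t 11.03 p [ 474.4 -406.5  113.9] F [-0.9  0.4 -0.3] open 30.5 xaxis yaw 11.6 ydir [ 0.001 -0.001 -1.   ]
dp total units (tool) [-0.11  2.3  -0.02] rows>= 3.0
dr options [array([ 0.01, -0.04,  0.01]), array([-1.000e-02,  3.596e+01,  2.000e-02])]
```

View pics/scene8.png

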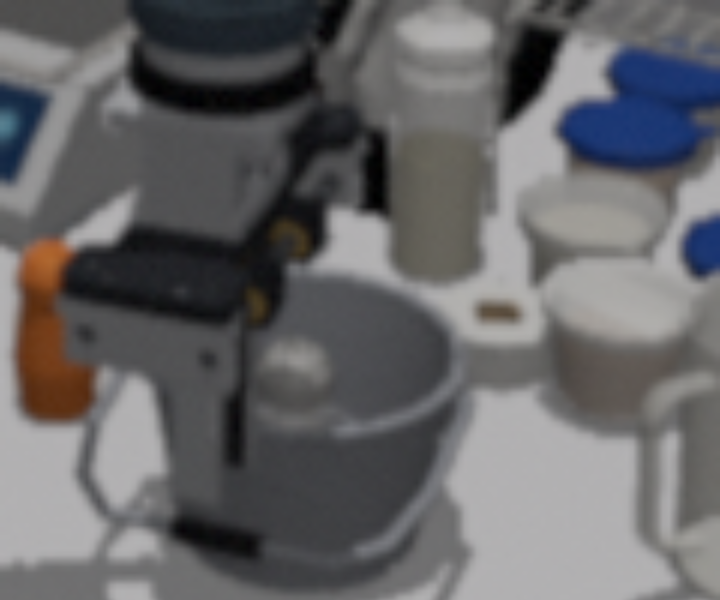

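Call:
apply_moves:
  dr:
    - [0,0,0]
    - [0,0,0]
    - [0,0,0]
    - [0,0,0]
    - [0,0,0]
  dp:
    - [-0.1,0.5,0]
    - [0,0.6,0]
    - [0,0.6,0]
    - [0,0.5,0]
    - [0,0.1,0]
  hand: [30,30,30,30,30]
  force: 5

```text
time: 11.45
eef_pos: [470.7, -405.0, 63.9]
ee_rot: [-1.561, -0.157, 0.161]
contact_force: [-0.9, -0.6, -0.3]
opening: 0.32
```

```bash
python3 - <<'E'
from h import *
im=cams.grab_frame("scene");cv2.imwrite("pics/scene9.png",cv2.resize(im[200:290,280:380],(800,720))[:600])
plan([472.3,-407.4,68],0.206)
E
```

```text
t 11.5 p [ 471.  -405.3   64.6] F [0.2 0.3 0.1] open 30.0 xaxis yaw 11.6 ydir [-0.003  0.003 -1.   ]
dp total units (tool) [ 0.04 -0.17 -0.11] rows>= 1.0
dr options [array([-0.04, -0.04, -0.02]), array([ 0.04, 35.96, -0.07])]
```

View pics/scene9.png

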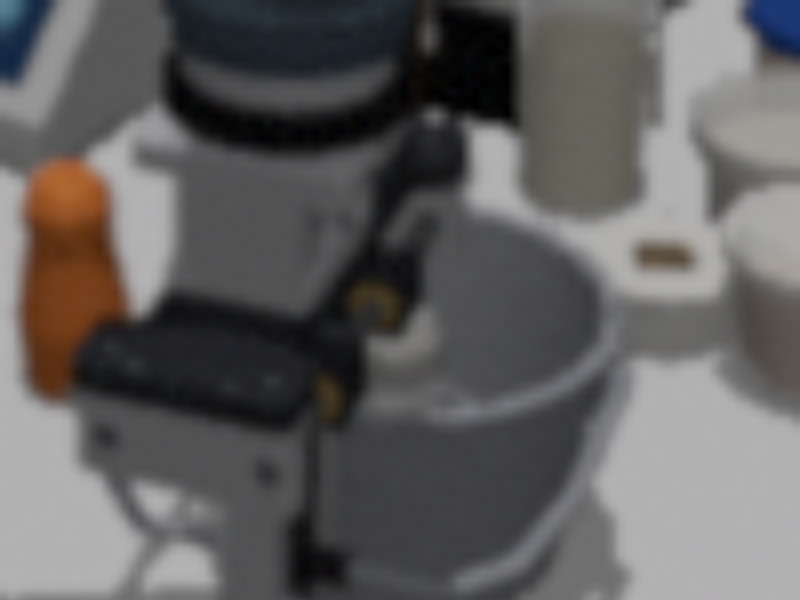

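Call:
apply_moves:
  dr:
    - [0,0,0]
    - [0,0,0]
    - [0,0,0]
    - [0,0,0]
    - [0,0,0]
  dp:
    - [0.04,-0.1,-0.05]
    - [0,0,0]
    - [0,0,0]
    - [0,0,0]
    - [0,0,0]
  hand: [25,20,15,10,8]
  force: 5

```text
time: 11.92
eef_pos: [473.1, -407.8, 69.8]
ee_rot: [-1.566, -0.159, 0.159]
contact_force: [-1.9, -0.5, 0.1]
opening: 0.126
```

Call:
apply_moves:
  dr:
    - [0,0,0]
    - [0,0,0]
    - [0,0,0]
  dp:
    - [0,0,0]
    - [0,0,0]
    - [0,0,0]
  hand: [6,6,6]

```text
time: 12.17
eef_pos: [473.1, -407.7, 69.5]
ee_rot: [-1.566, -0.159, 0.159]
contact_force: [0.2, -1.9, 0.5]
opening: 0.121
```

```bash
python3 - <<'E'
from h import *
im=cams.grab_frame("scene");cv2.imwrite("pics/scene10.png",cv2.resize(im[200:290,280:380],(800,720))[:600])
plan([472.3,-407.4,68],0.206)
E
```

```text
t 12.22 p [ 473.1 -407.6   69.5] F [-1.  -1.7 -0. ] open 11.5 xaxis yaw 11.6 ydir [ 0.    -0.001 -1.   ]
dp total units (tool) [-0.04  0.07  0.02] rows>= 1.0
dr options [array([ 0.01, -0.04,  0.  ]), array([-0.000e+00,  3.596e+01,  1.000e-02])]
```

View pics/scene10.png

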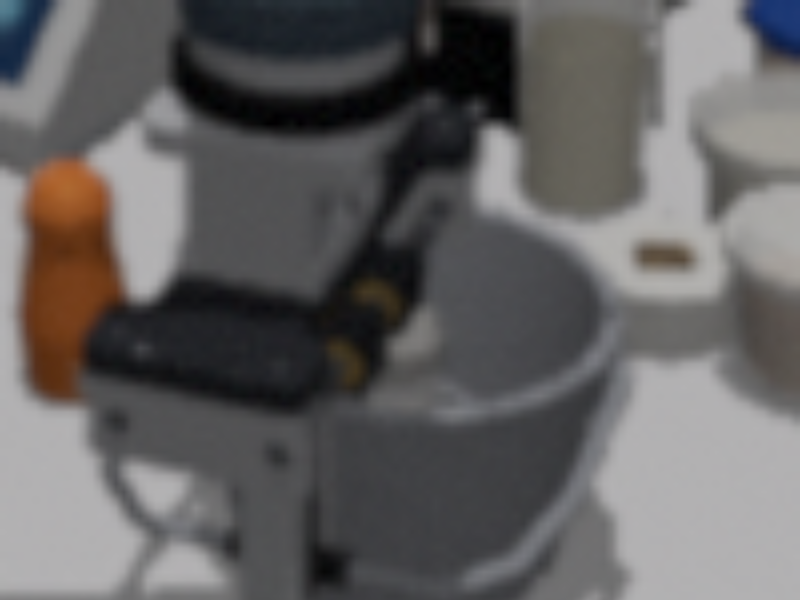

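```bash
python3 -c "
import numpy as np
a=np.linspace(-.172,np.pi/2,21);X=-112*np.cos(a)/20;Z=112*np.sin(a)/20
for i in range(0,20,5):print([[round(X[j+1]-X[j],2),round(-(Z[j+1]-Z[j]),2),0] for j in range(i,i+5)])"
```

```text
[[np.float64(-0.06), np.float64(-0.48), 0], [np.float64(-0.02), np.float64(-0.49), 0], [np.float64(0.02), np.float64(-0.49), 0], [np.float64(0.06), np.float64(-0.48), 0], [np.float64(0.11), np.float64(-0.48), 0]]
[[np.float64(0.15), np.float64(-0.46), 0], [np.float64(0.19), np.float64(-0.45), 0], [np.float64(0.23), np.float64(-0.43), 0], [np.float64(0.26), np.float64(-0.41), 0], [np.float64(0.3), np.float64(-0.39), 0]]
[[np.float64(0.33), np.float64(-0.36), 0], [np.float64(0.36), np.float64(-0.33), 0], [np.float64(0.39), np.float64(-0.3), 0], [np.float64(0.41), np.float64(-0.26), 0], [np.float64(0.43), np.float64(-0.22), 0]]
[[np.float64(0.45), np.float64(-0.19), 0], [np.float64(0.47), np.float64(-0.15), 0], [np.float64(0.48), np.float64(-0.11), 0], [np.float64(0.48), np.float64(-0.06), 0], [np.float64(0.49), np.float64(-0.02), 0]]
```

Call:
apply_moves:
  dr:
    - [0,0,0]
    - [0,0,0]
    - [0,0,0]
    - [0,0,0]
    - [0,0,0]
  dp:
    - [-0.06,-0.48,0]
    - [-0.02,-0.49,0]
    - [0.02,-0.49,0]
    - [0.06,-0.48,0]
    - [0.11,-0.48,0]
  hand: [6,6,6,6,6]

```text
time: 12.63
eef_pos: [475.1, -407.1, 119.1]
ee_rot: [-1.566, -0.159, 0.159]
contact_force: [-1.8, -1.2, -1.2]
opening: 0.126
```

```bash
python3 - <<'E'
from h import *
im=cams.grab_frame("scene");cv2.imwrite("pics/scene11.png",cv2.resize(im[190:290,270:390],(720,600)))
plan([472.3,-407.4,68],0.206)
E
```

```text
t 12.68 p [ 476.4 -408.   121.5] F [-2.5 -0.8  2.4] open 12.2 xaxis yaw 11.6 ydir [ 0.003 -0.003 -1.   ]
dp total units (tool) [-0.2   2.67  0.08] rows>= 3.0
dr options [array([ 0.04, -0.04,  0.02]), array([-3.000e-02,  3.596e+01,  7.000e-02])]
```

View pics/scene11.png

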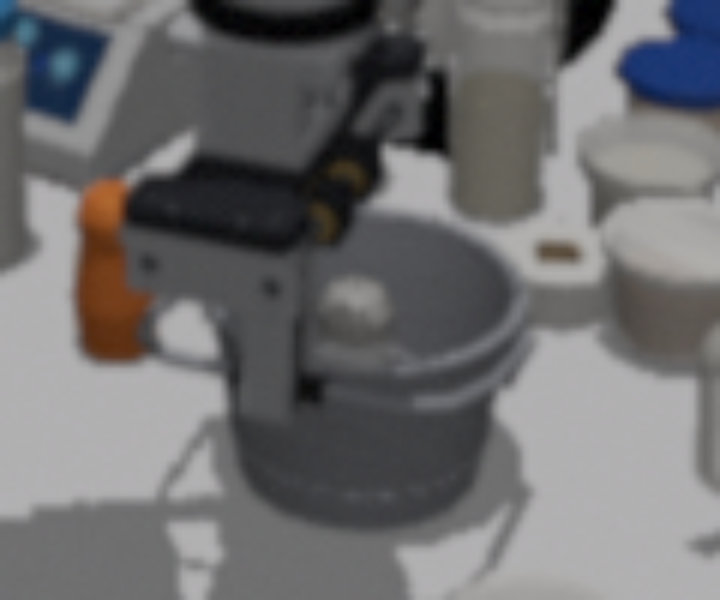

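Call:
apply_moves:
  dr:
    - [0,0,0]
    - [0,0,0]
    - [0,0,0]
    - [0,0,0]
    - [0,0,0]
  dp:
    - [0.15,-0.46,0]
    - [0.19,-0.45,0]
    - [0.23,-0.43,0]
    - [0.26,-0.41,0]
    - [0.3,-0.39,0]
  hand: [6,6,6,6,6]

```text
time: 13.1
eef_pos: [497.9, -402.5, 161.6]
ee_rot: [-1.565, -0.159, 0.159]
contact_force: [-1.6, -0.1, 0.7]
opening: 0.126
```

Call:
apply_moves:
  dr:
    - [0,0,0]
    - [0,0,0]
    - [0,0,0]
    - [0,0,0]
    - [0,0,0]
  dp:
    - [0.33,-0.36,0]
    - [0.36,-0.33,0]
    - [0.39,-0.3,0]
    - [0.41,-0.26,0]
    - [0.43,-0.22,0]
  hand: [6,6,6,6,6]

```text
time: 13.52
eef_pos: [535.9, -394.9, 191.2]
ee_rot: [-1.566, -0.159, 0.159]
contact_force: [-3.9, -0.6, 4.2]
opening: 0.124
```

```bash
python3 - <<'E'
from h import *
im=cams.grab_frame("scene");cv2.imwrite("pics/scene12.png",cv2.resize(im[170:290,270:414],(720,600)))
plan([580,-385,200],0.206)
E
```

```text
t 13.57 p [ 537.6 -394.7  192.1] F [-1.7 -0.2  3.3] open 11.7 xaxis yaw 11.7 ydir [ 0.003 -0.002 -1.   ]
dp total units (tool) [ 2.18 -0.39  0.05] rows>= 3.0
dr options [array([ 0.03, -0.03,  0.03]), array([-0.05, 35.97,  0.05])]
```

View pics/scene12.png

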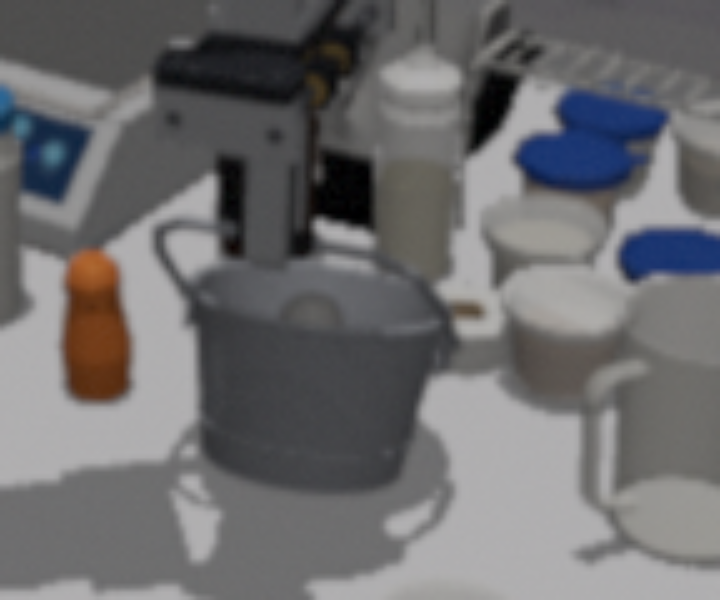

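Call:
apply_moves:
  dr:
    - [0,0,0]
    - [0,0,0]
    - [0,0,0]
    - [0,0,0]
    - [0,0,0]
  dp:
    - [-0.43,0.22,0]
    - [-0.41,0.26,0]
    - [-0.39,0.3,0]
    - [-0.36,0.33,0]
    - [0,0,0]
  hand: [6,6,6,6,6]

```text
time: 13.98
eef_pos: [500.5, -400.9, 164.8]
ee_rot: [-1.562, -0.154, 0.161]
contact_force: [-4.5, -1.0, 2.7]
opening: 0.128
```

```bash
python3 - <<'E'
from h import *
im=cams.grab_frame("scene");cv2.imwrite("pics/scene13.png",cv2.resize(im[170:290,270:414],(720,600)))
plan([580,-385,200],0.206)
print(state()[0]["joint_positions"])
E
```

```text
t 14.03 p [ 501.3 -401.   165.6] F [-4.   0.2  1.8] open 12.0 xaxis yaw 11.5 ydir [-0.003  0.002 -1.   ]
dp total units (tool) [ 4.01 -1.73  0.  ] rows>= 5.0
dr options [array([-0.03, -0.06, -0.03]), array([ 0.05, 35.94, -0.05])]
[-8.50700821e-01  2.90643556e-01  1.62600012e+00 -9.46740946e-04
  1.22875087e+00 -1.05125326e+00]
```

View pics/scene13.png

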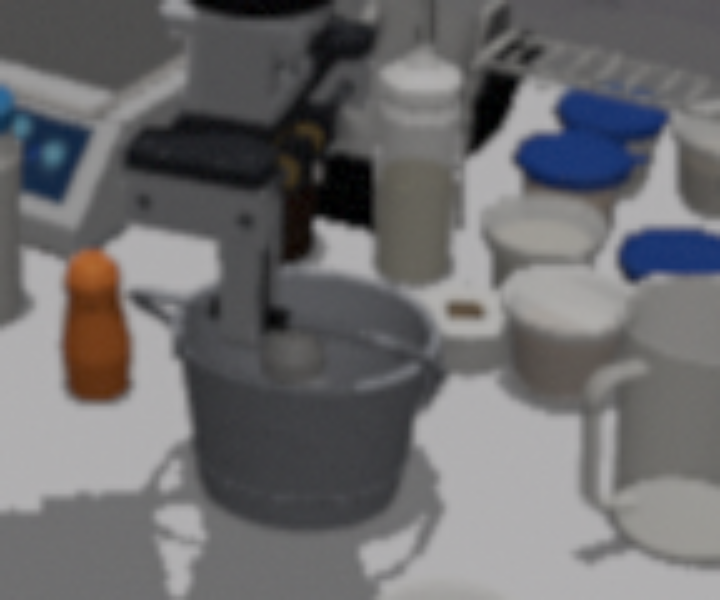

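Call:
apply_moves:
  dr:
    - [0,0,0]
    - [0,0,0]
    - [0,0,0]
    - [0,0,0]
    - [0,0,0]
  dp:
    - [-0.3,0.39,0]
    - [-0.26,0.41,0]
    - [-0.23,0.43,0]
    - [0,0,0]
    - [0,0,0]
  hand: [6,6,6,6,6]
  force: 3

```text
time: 14.45
eef_pos: [487.5, -403.5, 141.4]
ee_rot: [-1.562, -0.158, 0.159]
contact_force: [-2.8, -0.7, -0.2]
opening: 0.129
```

```bash
python3 - <<'E'
from h import *
im=cams.grab_frame("scene");cv2.imwrite("pics/scene14.png",cv2.resize(im[170:290,270:414],(720,600)))
plan([580,-385,200],0.206)
E
```

```text
t 14.5 p [ 488.  -403.7  142.1] F [-2.2 -1.4  0. ] open 12.1 xaxis yaw 11.6 ydir [-0.001  0.002 -1.   ]
dp total units (tool) [ 4.69 -2.9  -0.  ] rows>= 5.0
dr options [array([-0.02, -0.04, -0.  ]), array([ 0.000e+00,  3.596e+01, -3.000e-02])]
```

View pics/scene14.png

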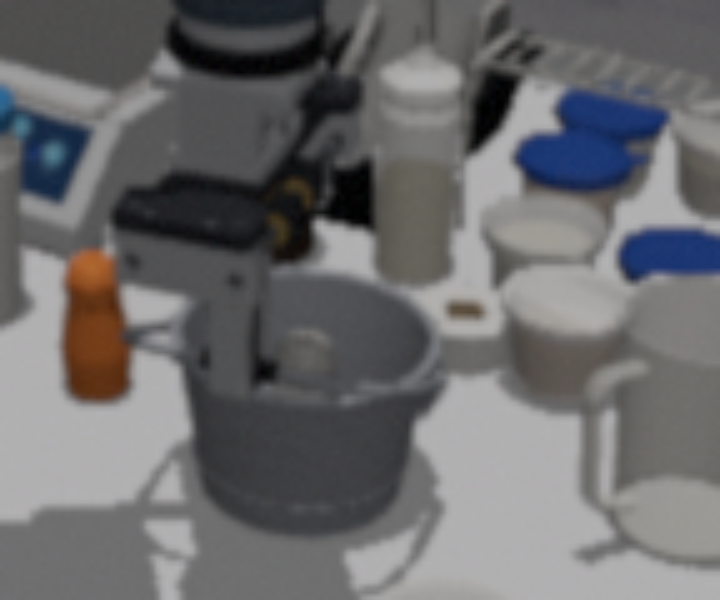

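Call:
apply_moves:
  dr:
    - [0,0,0]
    - [0,0,0]
    - [0,0,0]
    - [0,0,0]
    - [0,0,0]
  dp:
    - [0,0,0]
    - [0,0,0]
    - [0,0,0]
    - [0,0,0]
    - [0,0,0]
  hand: [14,18,24,28,30]

```text
time: 14.92
eef_pos: [488.8, -404.2, 143.3]
ee_rot: [-1.565, -0.16, 0.159]
contact_force: [0.2, -0.6, -0.2]
opening: 0.316
```

Call:
apply_moves:
  dr:
    - [0,0,0]
    - [0,0,0]
    - [0,0,0]
    - [0,0,0]
    - [0,0,0]
  dp:
    - [0,-0.3,0]
    - [0,-0.7,0]
    - [0,-1,0]
    - [0,-1,0]
    - [-0.5,-1,0]
  hand: [30,30,30,30,30]

```text
time: 15.33
eef_pos: [479.5, -406.2, 225.6]
ee_rot: [-1.566, -0.161, 0.159]
contact_force: [-0.6, -0.9, 0.1]
opening: 0.322
```

Call:
apply_moves:
  dr:
    - [0,0,0]
    - [0,0,0]
    - [0,0,0]
    - [0,0,0]
    - [0,0,0]
  dp:
    - [-1,-0.5,0]
    - [-1,0,0]
    - [-1,0,0]
    - [-1,0,0]
    - [-0.5,0,0]
  hand: [30,30,30,30,30]

```text
time: 15.75
eef_pos: [389.1, -425.0, 234.7]
ee_rot: [-1.567, -0.159, 0.158]
contact_force: [-0.3, 0.4, 0.6]
opening: 0.316
```

```bash
python3 - <<'E'
from h import *
im=cams.grab_frame("scene");cv2.imwrite("pics/scene15.png",im);cv2.imwrite("pics/scene15c.png",cv2.resize(im[190:290,280:380],(600,600),interpolation=cv2.INTER_CUBIC))
im=cams.grab_frame("top");cv2.imwrite("pics/top15.png",im);cv2.imwrite("pics/top15c.png",cv2.resize(im[150:260,240:420],(792,484),interpolation=cv2.INTER_CUBIC))
plan([580,-385,200],0.206)
E
```

```text
t 15.85 p [ 389.6 -425.   234.3] F [-0.3 -0.6  0. ] open 30.1 xaxis yaw 11.5 ydir [ 0.001 -0.001 -1.   ]
dp total units (tool) [9.72 1.72 0.06] rows>= 10.0
dr options [array([ 0.02, -0.06,  0.01]), array([-1.000e-02,  3.594e+01,  3.000e-02])]
```

View pics/scene15c.png

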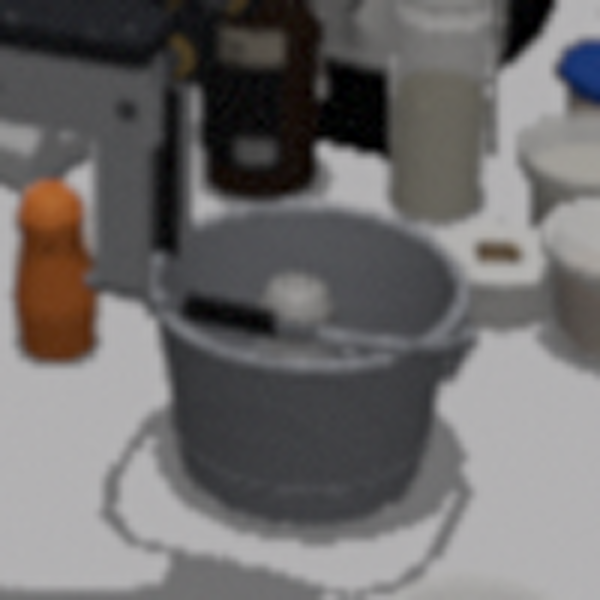

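View pics/top15c.png

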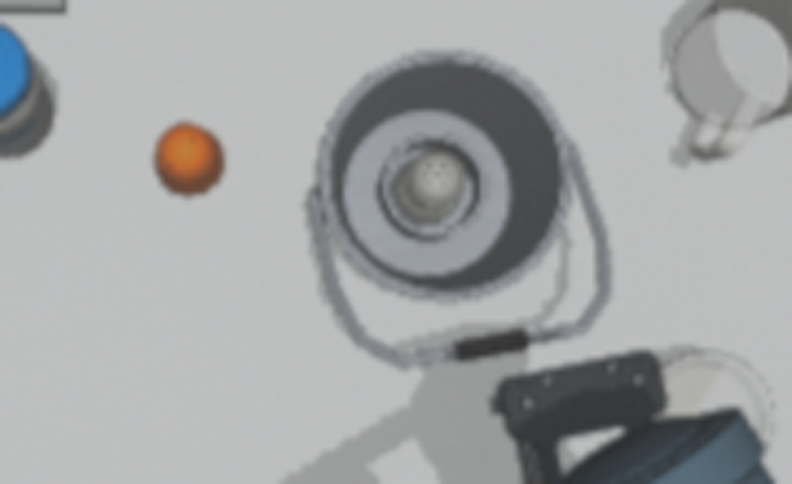

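```bash
cat >> h.py <<'E'
from scipy.optimize import least_squares
def W(p,X):
    c,s=np.cos(p[2]),np.sin(p[2]);return np.array([p[0]+c*X[0]-s*X[1],p[1]+s*X[0]+c*X[1],X[2]])
def barp(a,y=0):return (-112*np.cos(a),y,82+112*np.sin(a))
E
python3 - <<'E'
from h import *
def f2(c,r):return np.array([(c)/4.4+240-.4,r/4.4+150-.4])
def fs(c,r):return np.array([c/6+280-.4-1.2,r/6+190-.4])
def fun(q):
    v=[proj("top",W(q,X))-u for X,u in [((0,0,44),f2(430,189)),((0,0,95),f2(443,175)),((0,0,4),f2(428,193))]]
    v+=[proj("top",W(q,barp(q[3],y)))-u for y,u in ((0,f2(491,345)),(50,f2(406,362)),(-50,f2(584,327)))]
    v+=[proj("scene",W(q,barp(q[3],0)))-fs(230,313)]
    return np.hstack(v)
r=least_squares(fun,[585,-385,0.2,0.5]);q=r.x;print(q,r.fun.reshape(-1,2).round(1).tolist(),"grip",W(q,barp(q[3])))
E
```

```text
[ 5.85058904e+02 -3.83286612e+02  2.04469301e-01  4.83293283e-01] [[0.7, -0.5], [0.2, 0.3], [-0.7, 0.2], [0.3, 0.1], [-0.9, 0.5], [-0.3, -0.1], [0.8, -0.1]] grip [ 487.95221311 -403.4233578   134.04615262]
```

Call:
apply_moves:
  dr:
    - [0,0,-1]
    - [0,0,-1]
    - [0,0,-1]
    - [0,0,-1]
    - [0,0,-1]
  dp:
    - [0,0,0]
    - [0,0,0]
    - [0,0,0]
    - [0,0,0]
    - [0,0,0]
  hand: [30,30,30,30,30]

```text
time: 16.27
eef_pos: [391.5, -424.6, 234.4]
ee_rot: [-1.495, -0.499, -0.187]
contact_force: [0.9, -0.3, -0.3]
opening: 0.321
```

```bash
python3 - <<'E'
from h import *
plan([580,-385,200])
print(state()[0]["joint_positions"].round(3))
E
```

```text
t 16.27 p [ 391.5 -424.6  234.4] F [ 0.9 -0.3 -0.3] open 30.2 xaxis yaw 11.7 ydir [ 0.419  0.084 -0.904]
dp total units (tool) [7.97 5.67 0.04] rows>= 8.0
[-1.217 -0.019  1.884  0.463  1.24  -1.566]
```

Call:
apply_moves:
  dr:
    - [0,0,-1]
    - [0,0,-1]
    - [0,0,-1]
    - [0,0,-1]
    - [0,0,-1]
  dp:
    - [0,0,0]
    - [0,0,0]
    - [0,0,0]
    - [0,0,0]
    - [0,0,0]
  hand: [30,30,30,30,30]

```text
time: 16.68
eef_pos: [391.1, -424.8, 234.3]
ee_rot: [-1.37, -0.822, -0.527]
contact_force: [0.3, -0.3, -0.5]
opening: 0.324
```

```bash
python3 - <<'E'
from h import *
plan([430.8,-415.3,164.7])
print(state()[0]["joint_positions"].round(3))
E
```

```text
t 16.68 p [ 391.1 -424.8  234.3] F [ 0.3 -0.3 -0.5] open 30.5 xaxis yaw 11.8 ydir [ 0.753  0.154 -0.639]
dp total units (tool) [-1.37  3.8   0.07] rows>= 4.0
[-1.391  0.005  1.993  0.917  1.318 -1.923]
```

Call:
apply_moves:
  dr:
    - [0,0,-0.8]
    - [0,0,-0.8]
    - [0,0,-0.8]
    - [0,0,0]
  dp:
    - [0,0,0]
    - [0,0,0]
    - [0,0,0]
    - [0,0,0]
  hand: [34,34,34,34]

```text
time: 17.02
eef_pos: [390.1, -423.9, 231.3]
ee_rot: [-1.288, -0.964, -0.689]
contact_force: [-0.3, -0.6, -0.6]
opening: 0.365
```

```bash
python3 - <<'E'
from h import *
plan([430.8,-415.3,164.7])
print(state()[0]["joint_positions"].round(3))
im=cams.grab_frame("scene");cv2.imwrite("pics/scene16.png",cv2.resize(im[100:310,180:460],(800,600)))
E
```

```text
t 17.02 p [ 390.1 -423.9  231.3] F [-0.3 -0.6 -0.6] open 34.3 xaxis yaw 11.1 ydir [ 0.865  0.179 -0.468]
dp total units (tool) [-1.97  3.4  -0.  ] rows>= 4.0
[-1.452  0.064  2.03   1.104  1.401 -2.07 ]
```

View pics/scene16.png

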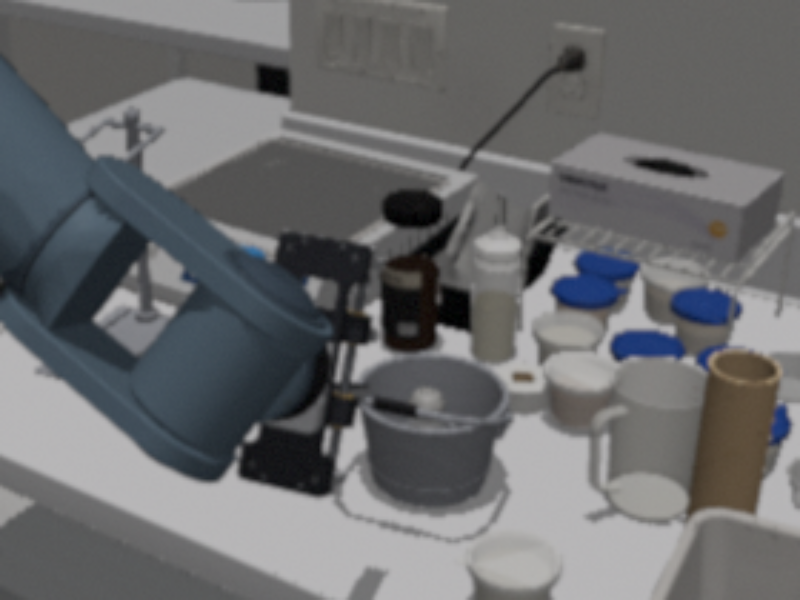

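Call:
apply_moves:
  dr:
    - [0,0,0]
    - [0,0,0]
    - [0,0,0]
    - [0,0,0]
    - [0,0,0]
  dp:
    - [-0.65,0,0]
    - [-0.65,0.7,0]
    - [-0.65,0.9,0]
    - [0,0.9,0]
    - [0,0.9,0]
  hand: [34,34,34,34,34]

```text
time: 17.48
eef_pos: [432.4, -416.2, 166.7]
ee_rot: [-1.292, -0.966, -0.685]
contact_force: [-0.1, -0.6, 0.4]
opening: 0.364
```

```bash
python3 - <<'E'
from h import *
im=cams.grab_frame("scene");cv2.imwrite("pics/scene17.png",cv2.resize(im[160:310,240:440],(800,600)))
plan([482.8,-404.5,136.8])
print(state()[0]["joint_positions"].round(3))
E
```

```text
t 17.53 p [ 433.8 -414.3  165.5] F [ 0.1  2.4 -0.8] open 33.8 xaxis yaw 11.6 ydir [ 0.864  0.181 -0.471]
dp total units (tool) [-0.09  2.88 -0.02] rows>= 3.0
[-1.36   0.202  2.024  1.173  1.277 -2.164]
```

View pics/scene17.png

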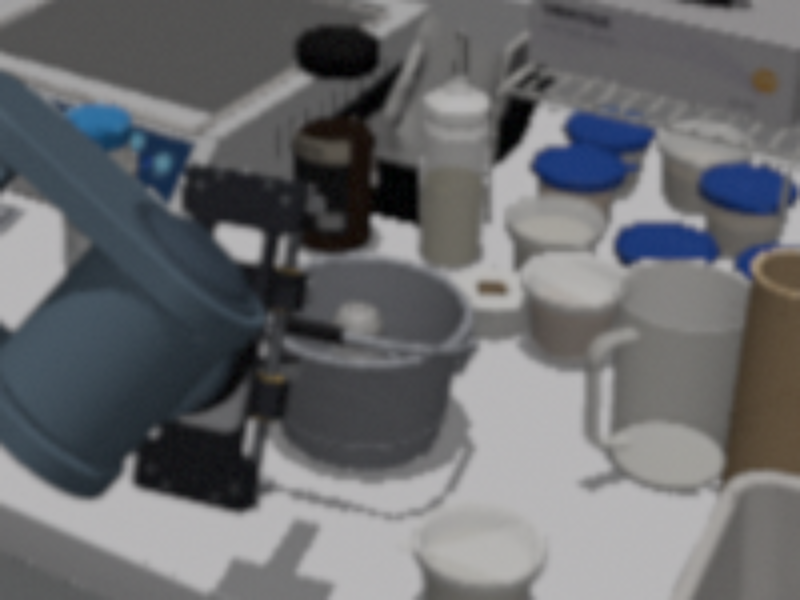

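Call:
apply_moves:
  dr:
    - [0,0,0]
    - [0,0,0]
    - [0,0,0]
    - [0,0,0]
    - [0,0,0]
  dp:
    - [-0.05,0.7,0]
    - [0,0.7,0]
    - [0,0.7,0]
    - [0,0.6,0]
    - [0,0.15,0]
  hand: [34,34,34,34,34]

```text
time: 17.95
eef_pos: [481.4, -404.8, 138.1]
ee_rot: [-1.29, -0.966, -0.685]
contact_force: [0.1, 0.5, -0.6]
opening: 0.365
```

```bash
python3 - <<'E'
from h import *
im=cams.grab_frame("scene");cv2.imwrite("pics/scene18.png",cv2.resize(im[190:290,280:380],(600,600)))
im=cams.grab_frame("top");cv2.imwrite("pics/top18.png",cv2.resize(im[150:260,240:420],(792,484)))
plan([482.8,-404.5,136.8])
print(state()[0]["joint_positions"].round(3))
E
```

```text
t 18.05 p [ 480.6 -405.3  138.6] F [-0.3 -0.2  0.7] open 34.0 xaxis yaw 11.6 ydir [ 0.865  0.179 -0.47 ]
dp total units (tool) [-0.03  0.15  0.02] rows>= 1.0
[-1.266  0.283  1.991  1.241  1.19  -2.184]
```

View pics/scene18.png

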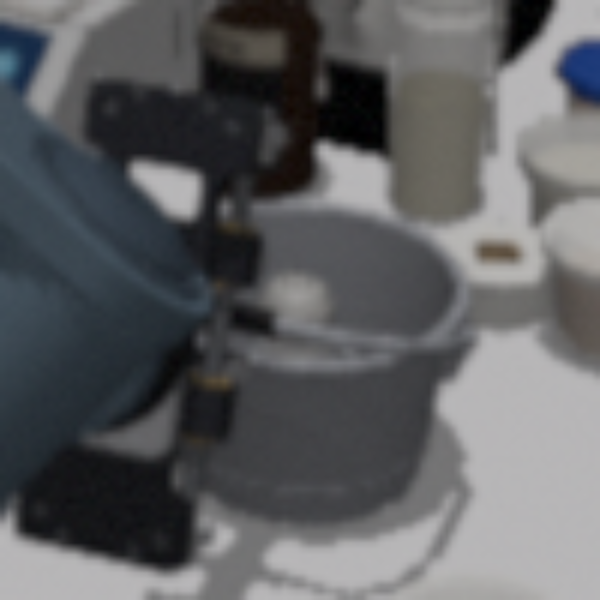

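View pics/top18.png

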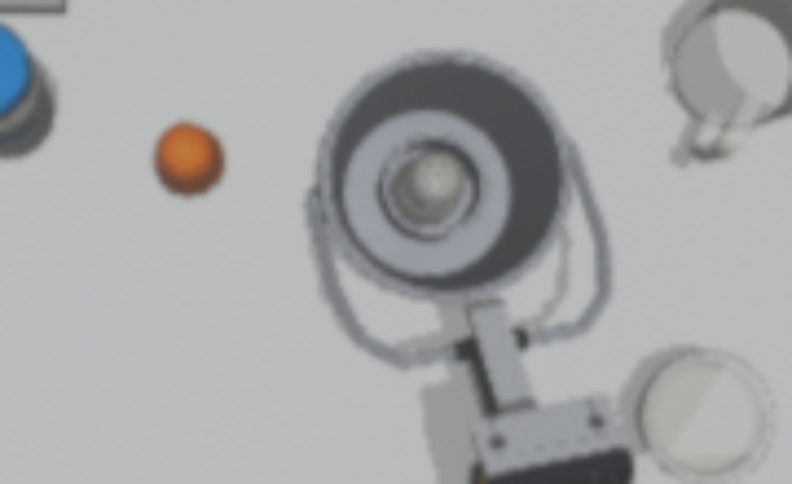

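Call:
apply_moves:
  dr:
    - [0,0,0]
    - [0,0,0]
    - [0,0,0]
    - [0,0,0]
    - [0,0,0]
  dp:
    - [0,0.1,0]
    - [0,0,0]
    - [0,0,0]
    - [0,0,0]
    - [0,0,0]
  hand: [28,22,16,10,6]
  force: 10

```text
time: 18.47
eef_pos: [481.5, -406.0, 138.3]
ee_rot: [-1.292, -0.966, -0.687]
contact_force: [-1.1, -0.6, 0.5]
opening: 0.123
```

Call:
apply_moves:
  dr:
    - [0,0,0]
    - [0,0,0]
    - [0,0,0]
  dp:
    - [0,0,0]
    - [0,0,0]
    - [0,0,0]
  hand: [6,6,6]
  force: 20

```text
time: 18.72
eef_pos: [481.6, -406.0, 138.3]
ee_rot: [-1.292, -0.966, -0.687]
contact_force: [-2.4, -1.1, 1.6]
opening: 0.119
```

```bash
python3 - <<'E'
from h import *
im=cams.grab_frame("scene");cv2.imwrite("pics/scene19.png",cv2.resize(im[190:290,280:380],(600,600)))
plan([482.8,-404.5,136.8])
E
```

```text
t 18.77 p [ 481.6 -406.   138.3] F [-3.3 -0.4  1. ] open 11.3 xaxis yaw 11.6 ydir [ 0.865  0.177 -0.469]
dp total units (tool) [-0.03  0.1   0.06] rows>= 1.0
```

View pics/scene19.png

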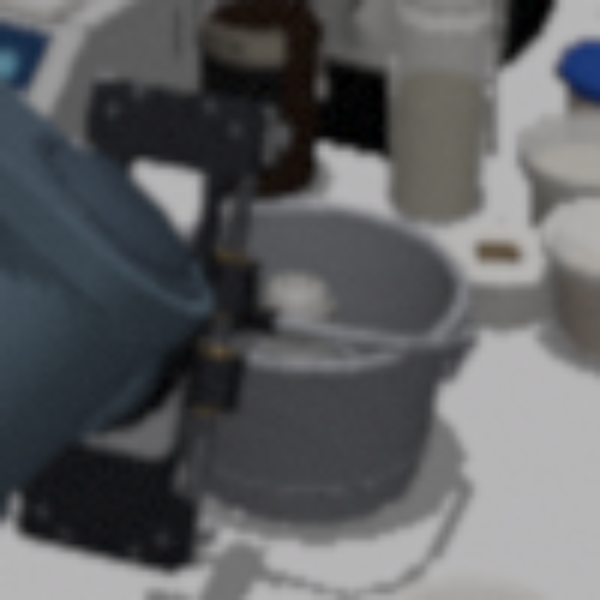

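Call:
apply_moves:
  dr:
    - [0,0,0.4]
    - [0,0,0.8]
    - [0,0,0.8]
    - [0,0,0]
    - [0,0,0]
  dp:
    - [0.2,0,0]
    - [0.41,0,0]
    - [0.41,0,0]
    - [0,0,0]
    - [0,0,0]
  hand: [6,6,6,6,6]

```text
time: 19.18
eef_pos: [492.7, -404.0, 156.9]
ee_rot: [-1.36, -0.846, -0.552]
contact_force: [-5.9, -1.4, 4.1]
opening: 0.121
```

```bash
cat >> h.py <<'E'
def piv():
    s,p,R=state();return p+118*R[:,1]
E
python3 - <<'E'
from h import *
im=cams.grab_frame("scene");cv2.imwrite("pics/scene20.png",cv2.resize(im[190:290,280:380],(600,600)))
plan([482.8,-404.5,136.8])
print("pivot now",piv(),"before",np.array([481.6,-406,138.3])+118*np.array([.865,.177,-.469]))
print(state()[0]["joint_positions"].round(3))
E
```

```text
t 19.23 p [ 492.2 -404.   156.2] F [-4.3 -2.2  4.8] open 11.2 xaxis yaw 11.7 ydir [ 0.773  0.158 -0.614]
dp total units (tool) [-1.05  0.23  0.07] rows>= 2.0
pivot now [ 583.46997854 -385.41887619   83.71988381] before [ 583.67  -385.114   82.958]
[-1.197  0.205  1.956  1.061  1.099 -1.979]
```

View pics/scene20.png

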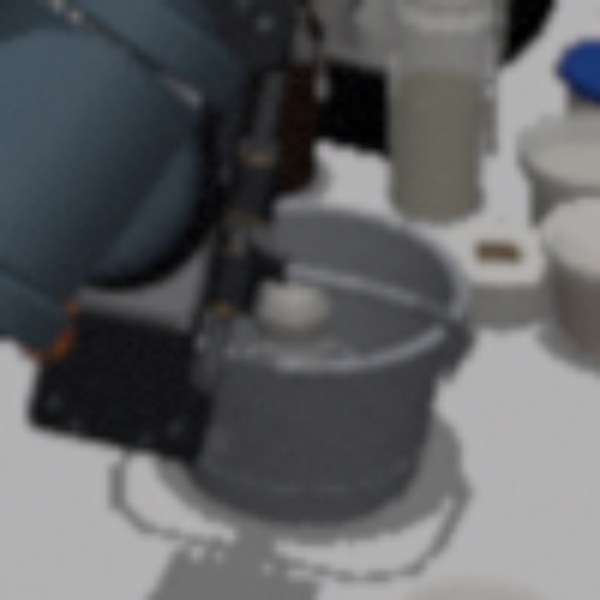

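Call:
apply_moves:
  dr:
    - [0,0,0.4]
    - [0,0,0.8]
    - [0,0,0.8]
    - [0,0,0.8]
    - [0,0,0.4]
  dp:
    - [0.2,-0.08,0]
    - [0.41,0,0]
    - [0.41,0.01,0]
    - [0.41,0.01,0]
    - [0.2,0,0]
  hand: [6,6,6,6,6]

```text
time: 19.65
eef_pos: [513.5, -398.8, 179.1]
ee_rot: [-1.446, -0.637, -0.332]
contact_force: [-2.1, 0.3, 1.3]
opening: 0.12
```

```bash
python3 - <<'E'
from h import *
im=cams.grab_frame("scene");cv2.imwrite("pics/scene21.png",cv2.resize(im[170:290,270:414],(720,600)))
plan([482.8,-404.5,136.8])
s,p,R=state();print("F tool",(R.T@s["contact_force"]).round(1))
print("pivot now",piv())
print(state()[0]["joint_positions"].round(3))
E
```

```text
t 19.7 p [ 514.4 -398.7  180. ] F [-0.9 -0.1  1. ] open 11.7 xaxis yaw 11.7 ydir [ 0.574  0.119 -0.81 ]
dp total units (tool) [-2.57  0.81  0.04] rows>= 3.0
F tool [-0.2 -1.4  0.1]
pivot now [ 582.15938458 -384.70492636   84.43465618]
[-1.063  0.16   1.849  0.704  1.044 -1.605]
```

View pics/scene21.png

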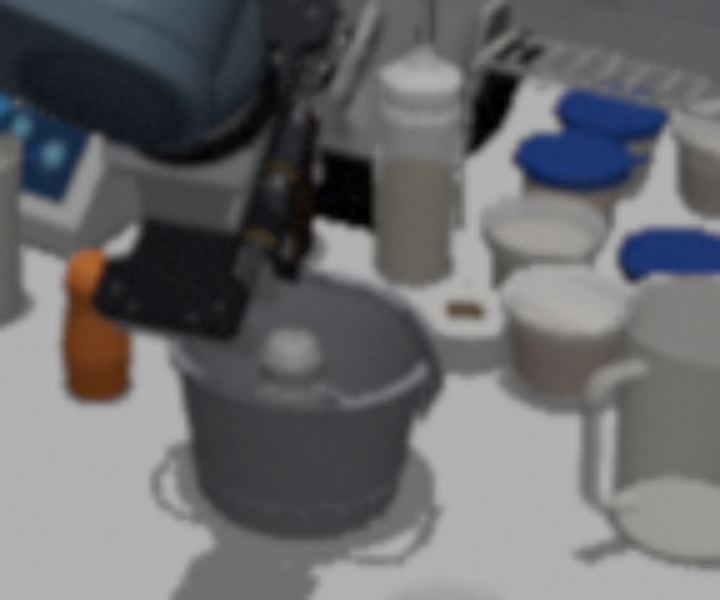

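Call:
apply_moves:
  dr:
    - [0,0,0.4]
    - [0,0,0.8]
    - [0,0,0.8]
    - [0,0,0.8]
    - [0,0,0.8]
  dp:
    - [0.2,0,0]
    - [0.41,0.01,0]
    - [0.41,0.01,0]
    - [0.41,0.01,0]
    - [0.41,0.01,0]
  hand: [6,6,6,6,6]

```text
time: 20.12
eef_pos: [544.3, -393.1, 195.6]
ee_rot: [-1.518, -0.398, -0.086]
contact_force: [-1.4, -1.4, 1.6]
opening: 0.116
```

Call:
apply_moves:
  dr:
    - [0,0,0.8]
    - [0,0,0.8]
    - [0,0,0.8]
    - [0,0,0.6]
    - [0,0,0.4]
  dp:
    - [0.41,0.01,0]
    - [0.41,0.01,0]
    - [0.41,0.01,0]
    - [0.3,0.01,0]
    - [0.2,0,0]
  hand: [6,6,6,6,6]

```text
time: 20.53
eef_pos: [578.8, -386.3, 202.2]
ee_rot: [-1.562, -0.172, 0.148]
contact_force: [-0.6, -3.2, 4.8]
opening: 0.117
```

```bash
python3 - <<'E'
from h import *
im=cams.grab_frame("scene");cv2.imwrite("pics/scene22.png",cv2.resize(im[150:290,260:428],(720,600)))
plan([582,-385,200],.206)
s,p,R=state();print("F tool",(R.T@s["contact_force"]).round(1))
print("pivot now",piv())
print(state()[0]["joint_positions"].round(3))
E
```

```text
t 20.58 p [ 579.7 -386.   202.2] F [-2.1 -1.7  7.6] open 11.2 xaxis yaw 11.7 ydir [ 0.015  0.004 -1.   ]
dp total units (tool) [0.12 0.11 0.02] rows>= 1.0
dr options [array([-0.01, -0.02,  0.18]), array([-2.800e-01,  3.598e+01, -1.000e-02])]
F tool [-2.3 -7.7 -1.3]
pivot now [ 581.49538693 -385.52341807   84.24737844]
[-0.755  0.368  1.459  0.014  1.307 -0.963]
```

View pics/scene22.png

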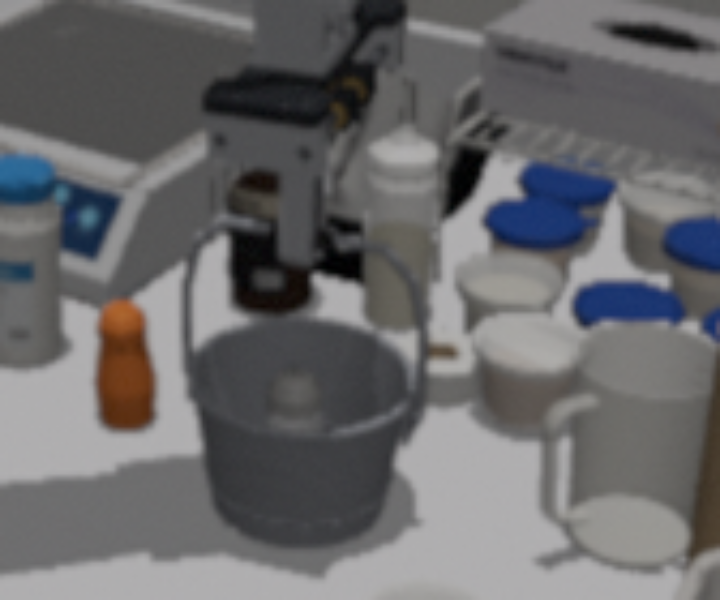

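Call:
apply_moves:
  dr:
    - [0,0,0.18]
    - [0,0,0]
    - [0,0,0]
    - [0,0,0]
    - [0,0,0]
  dp:
    - [0.09,-0.1,0]
    - [0,-0.05,0]
    - [0,0,0]
    - [0,-0.1,0]
    - [0,-0.2,0]
  hand: [6,6,6,6,6]
  force: 30

```text
time: 21.0
eef_pos: [578.7, -384.4, 208.9]
ee_rot: [-1.56, -0.158, 0.16]
contact_force: [-0.5, -0.9, -4.3]
opening: 0.118
```

Call:
apply_moves:
  dr:
    - [0,0,0]
    - [0,0,0]
    - [0,0,0]
    - [0,0,0]
    - [0,0,0]
  dp:
    - [0,-0.2,0]
    - [0,-0.3,0]
    - [0,-0.3,0]
    - [0,-0.2,0]
    - [0,0,0]
  hand: [6,6,6,6,6]

```text
time: 21.42
eef_pos: [580.7, -385.9, 233.6]
ee_rot: [-1.567, -0.162, 0.156]
contact_force: [0.7, 0.3, -4.5]
opening: 0.12
```

```bash
python3 - <<'E'
from h import *
im=cams.grab_frame("scene");cv2.imwrite("pics/scene23.png",cv2.resize(im[150:290,260:428],(720,600)))
plan([582,-385,284],.206)
s,p,R=state();print("F tool",(R.T@s["contact_force"]).round(1))
E
```

```text
t 21.47 p [ 580.5 -385.7  232.8] F [-0.4 -1.3 -4.6] open 10.8 xaxis yaw 11.6 ydir [ 0.003 -0.001 -1.   ]
dp total units (tool) [ 0.09 -2.56  0.01] rows>= 3.0
dr options [array([ 0.02, -0.04,  0.03]), array([-5.000e-02,  3.596e+01,  3.000e-02])]
F tool [-0.7  4.6 -1.1]
```

View pics/scene23.png

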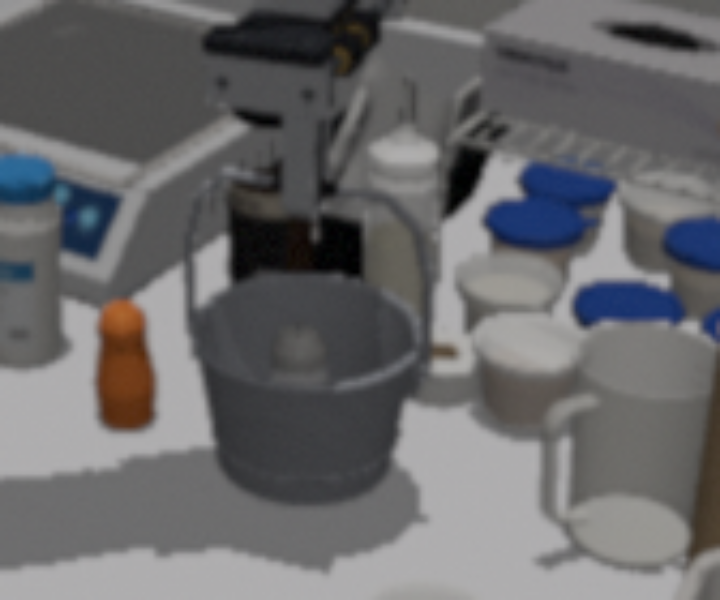

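```bash
python3 - <<'E'
from h import *
im=cv2.imread("pics/scene15.png");cv2.imwrite("pics/st1.png",cv2.resize(im[125:250,180:280],(640,800),interpolation=cv2.INTER_CUBIC)[:600])
im=cv2.imread("pics/top15.png");cv2.imwrite("pics/st2.png",cv2.resize(im[125:225,125:225],(600,600),interpolation=cv2.INTER_CUBIC))
E
```

```text
(no output)
```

View pics/st1.png

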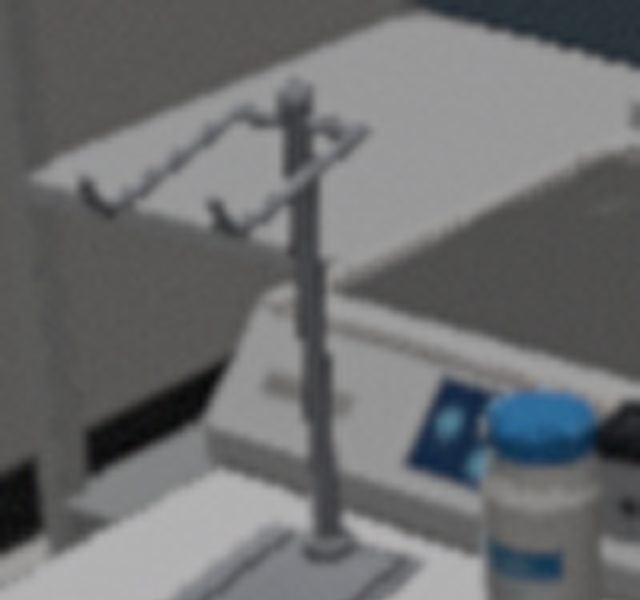

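View pics/st2.png

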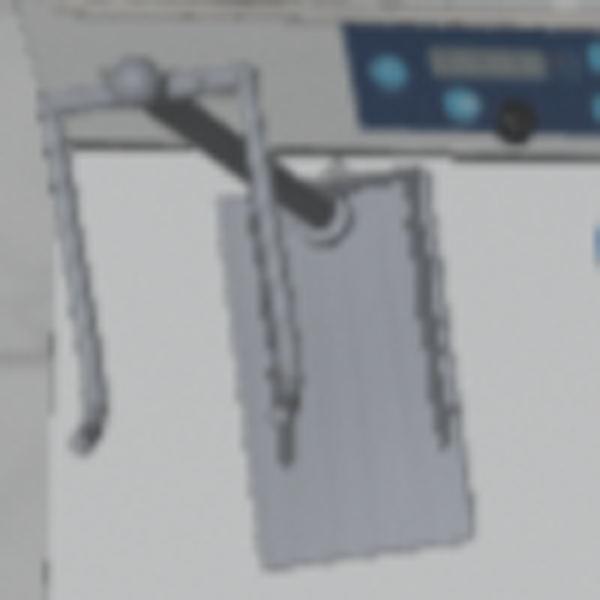

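```bash
python3 - <<'E'
from h import *
def t(c,r):return np.array([c/6+125-.4,r/6+125-.4])
def s(c,r):return np.array([c/6.4+180-.4-1.2,r/6.4+125-.4])
T=[((-60,50,6),t(265,570)),((-60,-50,6),t(472,540)),((115,50,6),t(218,197)),((115,-50,6),t(425,170)),((-28,36,257),t(82,443)),((-28,-36,257),t(283,415)),((98,0,268),t(132,75)),((98,0,6),t(325,218))]
S=[((-28,36,257),s(86,187)),((-28,-36,257),s(216,207)),((98,0,268),s(295,88)),((98,0,6),s(328,550))]
f=lambda p:np.hstack([proj("top",W(p,X))-u for X,u in T]+[proj("scene",W(p,X))-u for X,u in S])
r=least_squares(f,[580,30,.1],loss="soft_l1");print(r.x,f(r.x).reshape(-1,2).round(1).tolist())
T2=T
f=lambda p:np.hstack([proj("top",W(p,X))-u for X,u in T])
r=least_squares(f,[580,30,.1],loss="soft_l1");print(r.x)
q=r.x;print("pre",W(q,(-130,0,0)),W(q,(-90,0,0)))
E
```

```text
[5.79730220e+02 3.51571547e+01 1.44901794e-01] [[-0.5, 0.6], [1.0, 0.3], [-0.5, 0.2], [0.6, -0.6], [-0.3, 0.5], [-0.4, 0.2], [-0.8, 0.3], [0.2, 0.1], [0.6, -2.0], [0.4, -1.6], [0.8, -1.2], [1.1, 0.2]]
[5.80314621e+02 3.48343754e+01 1.42176182e-01]
pre [451.626324   16.4136779   0.       ] [491.22272322  22.08158481   0.        ]
```

Call:
apply_moves:
  dr:
    - [0,0,0]
    - [0,0,0]
    - [0,0,0]
    - [0,0,0]
    - [0,0,0]
  dp:
    - [0,-0.4,0]
    - [-0.2,-0.6,0]
    - [-0.4,-0.6,0.1]
    - [-0.6,-0.6,0.1]
    - [-0.7,-0.6,0.1]
  hand: [6,6,6,6,6]

```text
time: 21.88
eef_pos: [541.2, -387.3, 289.6]
ee_rot: [-1.566, -0.162, 0.157]
contact_force: [0.1, 0.5, -3.7]
opening: 0.116
```

Call:
apply_moves:
  dr:
    - [0,0,0]
    - [0,0,0]
    - [0,0,0]
    - [0,0,0]
    - [0,0,0]
  dp:
    - [-0.7,-0.5,0.2]
    - [-0.7,-0.3,0.3]
    - [-0.7,0,0.4]
    - [-0.6,0,0.5]
    - [-0.5,0,0.6]
  hand: [6,6,6,6,6]

```text
time: 22.3
eef_pos: [469.5, -361.2, 305.3]
ee_rot: [-1.567, -0.16, 0.156]
contact_force: [-0.5, -0.3, -5.0]
opening: 0.118
```

```bash
python3 - <<'E'
from h import *
im=cams.grab_frame("scene");cv2.imwrite("pics/scene24.png",cv2.resize(im[130:310,220:460],(800,600)))
plan([452,16,305],.143)
E
```

```text
t 22.35 p [ 468.3 -359.5  305.2] F [-0.2  0.6 -3.8] open 11.2 xaxis yaw 11.6 ydir [ 0.001 -0.    -1.   ]
dp total units (tool) [2.970e+00 1.000e-02 1.856e+01] rows>= 19.0
dr options [array([0.  , 0.68, 0.01]), array([ 2.000e-02, -3.532e+01, -0.000e+00])]
```

View pics/scene24.png

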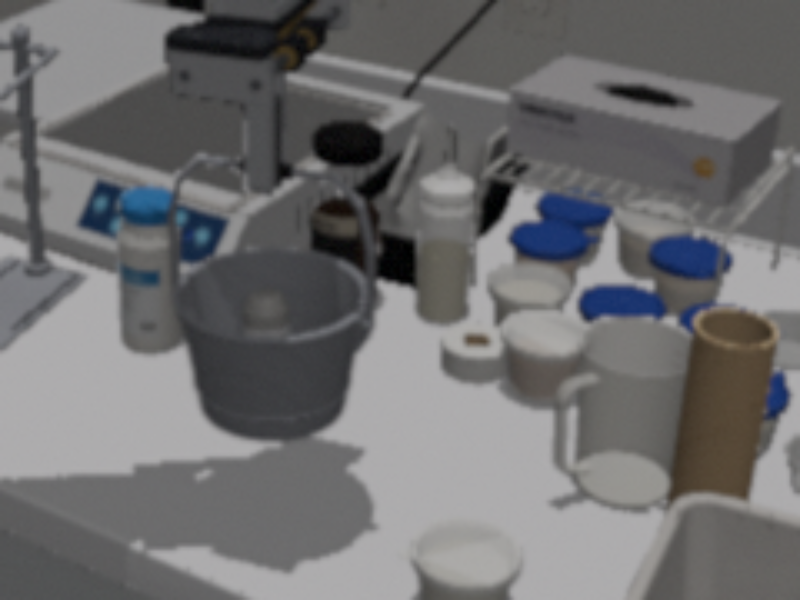

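Call:
apply_moves:
  dr:
    - [0,0,0]
    - [0,0,0]
    - [0,0,0]
    - [0,0,0]
    - [0,0,0]
  dp:
    - [0,0,0.7]
    - [0.05,0,0.8]
    - [0.1,0,0.9]
    - [0.1,0,0.9]
    - [0.1,0,0.9]
  hand: [6,6,6,6,6]

```text
time: 22.77
eef_pos: [460.6, -276.7, 304.8]
ee_rot: [-1.566, -0.161, 0.156]
contact_force: [0.2, -0.2, -5.1]
opening: 0.114
```

Call:
apply_moves:
  dr:
    - [0,0,0]
    - [0,0,0]
    - [0,0,0]
    - [0,0,0]
    - [0,0,0]
  dp:
    - [0.15,0,0.9]
    - [0.15,0,0.9]
    - [0.15,0,0.9]
    - [0.15,0,0.9]
    - [0.15,0,0.9]
  hand: [6,6,6,6,6]

```text
time: 23.18
eef_pos: [457.3, -185.0, 304.5]
ee_rot: [-1.566, -0.161, 0.157]
contact_force: [-0.2, -0.4, -4.1]
opening: 0.116
```

Call:
apply_moves:
  dr:
    - [0,0,0]
    - [0,0,0]
    - [0,0,0]
    - [0,0,0]
    - [0,0,0]
  dp:
    - [0.15,0,0.9]
    - [0.15,0,0.9]
    - [0.15,0,0.9]
    - [0.15,0,0.9]
    - [0.15,0,0.9]
  hand: [6,6,6,6,6]

```text
time: 23.6
eef_pos: [453.9, -93.8, 304.5]
ee_rot: [-1.566, -0.162, 0.156]
contact_force: [-0.6, -0.5, -6.0]
opening: 0.12
```

```bash
python3 - <<'E'
from h import *
plan([452,16,300],.143)
E
```

```text
t 23.6 p [453.9 -93.8 304.5] F [-0.6 -0.5 -6. ] open 11.3 xaxis yaw 11.6 ydir [ 0.003 -0.    -1.   ]
dp total units (tool) [1.01 0.22 5.4 ] rows>= 6.0
dr options [array([0.01, 0.68, 0.04]), array([ 6.000e-02, -3.532e+01, -2.000e-02])]
```

Call:
apply_moves:
  dr:
    - [0,0,0]
    - [0,0,0]
    - [0,0,0]
    - [0,0,0]
    - [0,0,0]
  dp:
    - [0.15,0,0.9]
    - [0.15,0,0.9]
    - [0.15,0,0.8]
    - [0.15,0,0.7]
    - [0.15,0,0.6]
  hand: [6,6,6,6,6]

```text
time: 24.02
eef_pos: [452.8, -14.2, 304.5]
ee_rot: [-1.565, -0.162, 0.157]
contact_force: [1.0, 0.6, -4.9]
opening: 0.116
```

Call:
apply_moves:
  dr:
    - [0,0.2,0]
    - [0,0.2,0]
    - [0,0.28,0]
    - [0,0,0]
    - [0,0,0]
  dp:
    - [0.1,0,0.5]
    - [0.1,0,0.4]
    - [0,0,0.3]
    - [0,0,0.15]
    - [0,0,0.1]
  hand: [6,6,6,6,6]

```text
time: 24.43
eef_pos: [451.6, 14.3, 304.2]
ee_rot: [-1.568, -0.116, 0.111]
contact_force: [-0.0, 0.1, -5.1]
opening: 0.121
```

Call:
apply_moves:
  dr:
    - [0,0,0]
    - [0,0,0]
    - [0,0,0]
  dp:
    - [0,0,0]
    - [0,0,0]
    - [0,0,0]
  hand: [6,6,6]

```text
time: 24.68
eef_pos: [451.7, 13.6, 303.6]
ee_rot: [-1.568, -0.114, 0.111]
contact_force: [-0.6, -0.6, -4.1]
opening: 0.115
```

```bash
python3 - <<'E'
from h import *
im=cams.grab_frame("scene");cv2.imwrite("pics/scene25.png",im);cv2.imwrite("pics/scene25c.png",cv2.resize(im[90:270,120:320],(660,594),interpolation=cv2.INTER_CUBIC))
im=cams.grab_frame("top");cv2.imwrite("pics/top25.png",im);cv2.imwrite("pics/top25c.png",cv2.resize(im[130:290,100:260],(600,600),interpolation=cv2.INTER_CUBIC))
plan([452,16,295],.143)
E
```

```text
t 24.78 p [451.7  13.6 303.5] F [-0.2 -0.5 -3. ] open 11.0 xaxis yaw 8.2 ydir [ 0.002  0.    -1.   ]
dp total units (tool) [0.03 0.43 0.12] rows>= 1.0
dr options [array([-0.  , -0.  ,  0.02]), array([-3.0e-02,  3.6e+01, -0.0e+00])]
```

View pics/scene25c.png

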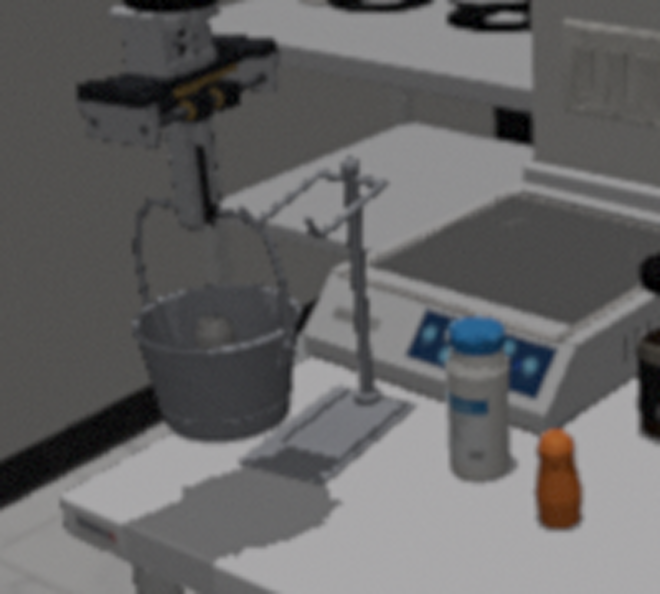

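View pics/top25c.png

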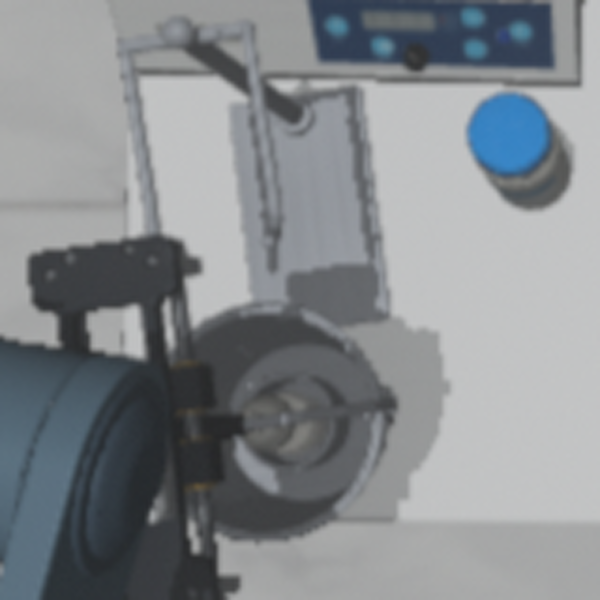

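Call:
apply_moves:
  dr:
    - [0,0,0]
    - [0,0,0]
    - [0,0,0]
    - [0,0,0]
    - [0,0,0]
  dp:
    - [0.4,0.1,0.1]
    - [0.8,0.1,0.1]
    - [0.8,0.05,0]
    - [0.8,0,0]
    - [0.6,0,0]
  hand: [6,6,6,6,6]

```text
time: 25.2
eef_pos: [519.9, 27.8, 298.1]
ee_rot: [-1.567, -0.114, 0.111]
contact_force: [0.3, 0.1, -4.9]
opening: 0.118
```

Call:
apply_moves:
  dr:
    - [0,0,0]
    - [0,0,0]
    - [0,0,0]
    - [0,0,0]
    - [0,0,0]
  dp:
    - [0.4,0,0]
    - [0.2,0,0]
    - [0,0,0]
    - [0,0,0]
    - [0,0,0]
  hand: [6,6,6,6,6]

```text
time: 25.62
eef_pos: [529.9, 29.2, 298.5]
ee_rot: [-1.568, -0.113, 0.111]
contact_force: [-0.7, -0.9, -4.6]
opening: 0.118
```

```bash
python3 - <<'E'
from h import *
im=cams.grab_frame("scene");cv2.imwrite("pics/scene26.png",im);cv2.imwrite("pics/scene26c.png",cv2.resize(im[110:240,150:290],(646,600),interpolation=cv2.INTER_CUBIC))
im=cams.grab_frame("top");cv2.imwrite("pics/top26.png",im);cv2.imwrite("pics/top26c.png",cv2.resize(im[110:260,100:250],(600,600),interpolation=cv2.INTER_CUBIC))
plan([580,35,298],.143)
E
```

```text
t 25.72 p [529.9  29.2 298.7] F [-0.3  0.4 -4.6] open 10.8 xaxis yaw 8.2 ydir [ 0.002  0.    -1.   ]
dp total units (tool) [ 2.52  0.04 -0.07] rows>= 3.0
dr options [array([-0.  ,  0.  ,  0.02]), array([ 3.0e-02, -3.6e+01,  0.0e+00])]
```

View pics/scene26c.png

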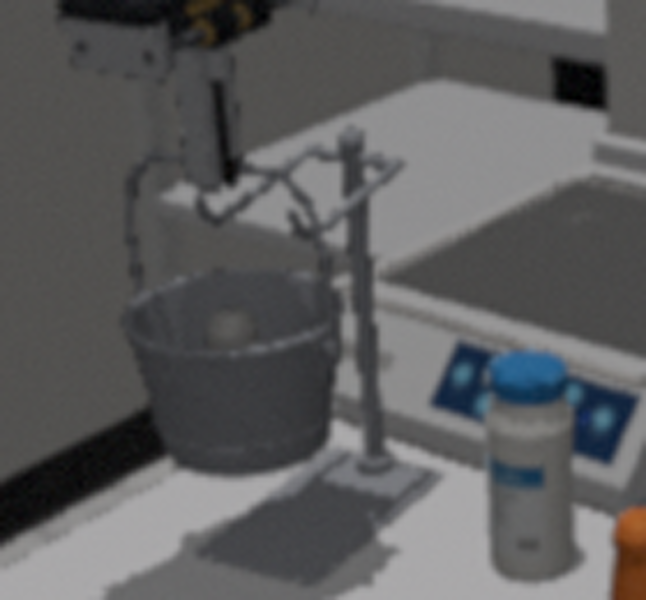

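View pics/top26c.png

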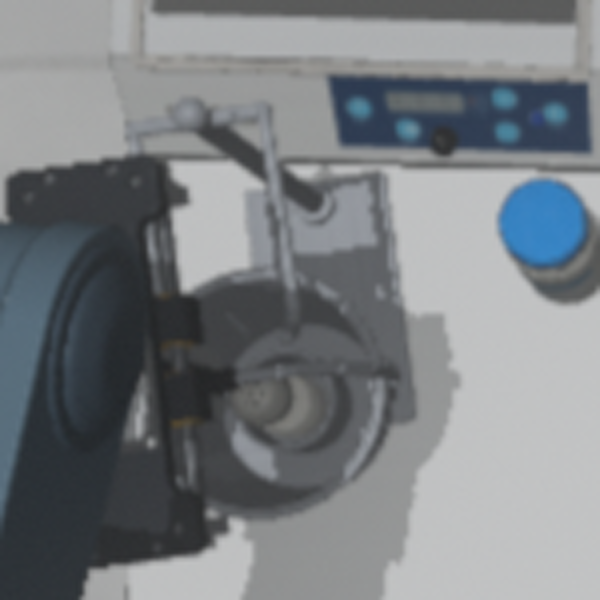

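Call:
apply_moves:
  dr:
    - [0,0,0]
    - [0,0,0]
    - [0,0,0]
    - [0,0,0]
    - [0,0,0]
  dp:
    - [0.4,0,0]
    - [0.7,0,-0.05]
    - [0.7,0,0]
    - [0.5,0,0]
    - [0.2,0,0]
  hand: [6,6,6,6,6]

```text
time: 26.13
eef_pos: [581.2, 35.5, 298.7]
ee_rot: [-1.568, -0.114, 0.111]
contact_force: [0.5, -0.4, -5.5]
opening: 0.118
```

Call:
apply_moves:
  dr:
    - [0,0,0]
    - [0,0,0]
    - [0,0,0]
  dp:
    - [0,0,0]
    - [0,0,0]
    - [0,0,0]
  hand: [6,6,6]

```text
time: 26.38
eef_pos: [579.5, 35.4, 298.6]
ee_rot: [-1.568, -0.113, 0.112]
contact_force: [0.3, -0.3, -5.3]
opening: 0.119
```

```bash
python3 - <<'E'
from h import *
im=cams.grab_frame("scene");cv2.imwrite("pics/scene27.png",im);cv2.imwrite("pics/scene27c.png",cv2.resize(im[110:240,150:290],(646,600),interpolation=cv2.INTER_CUBIC))
im=cams.grab_frame("top");cv2.imwrite("pics/top27.png",im);cv2.imwrite("pics/top27c.png",cv2.resize(im[110:260,100:250],(600,600),interpolation=cv2.INTER_CUBIC))
plan([580,35,252],.143)
E
```

```text
t 26.48 p [579.5  35.4 298.8] F [ 0.3 -0.2 -4.5] open 11.0 xaxis yaw 8.2 ydir [ 0.002  0.    -1.   ]
dp total units (tool) [ 0.02  2.34 -0.02] rows>= 3.0
dr options [array([-0.  ,  0.  ,  0.02]), array([ 3.0e-02, -3.6e+01,  0.0e+00])]
```

View pics/scene27c.png

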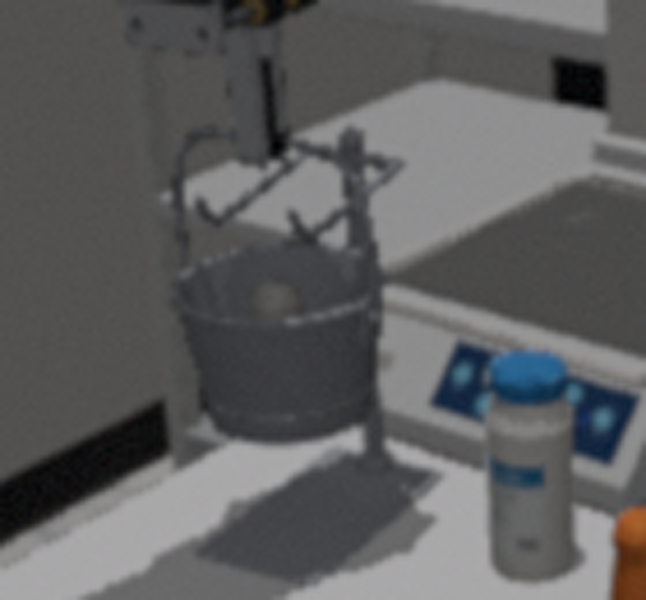

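View pics/top27c.png

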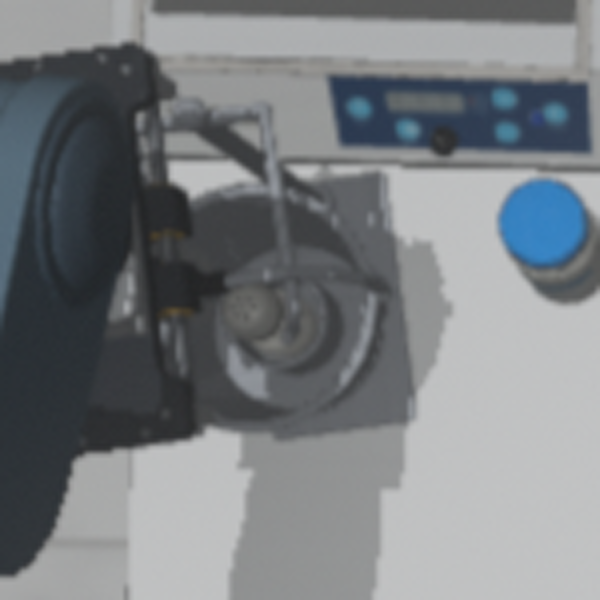

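Call:
apply_moves:
  dr:
    - [0,0,0]
    - [0,0,0]
    - [0,0,0]
    - [0,0,0]
    - [0,0,0]
  dp:
    - [0,0.3,0]
    - [0,0.5,0]
    - [0,0.5,0]
    - [0,0.4,0]
    - [0,0.2,0]
  hand: [6,6,6,6,6]

```text
time: 26.9
eef_pos: [578.9, 35.6, 258.0]
ee_rot: [-1.567, -0.111, 0.114]
contact_force: [-0.6, 0.1, -5.8]
opening: 0.119
```

Call:
apply_moves:
  dr:
    - [0,0,0]
    - [0,0,0]
    - [0,0,0]
  dp:
    - [0,0.2,0]
    - [0,0.1,0]
    - [0,0,0]
  hand: [6,6,6]

```text
time: 27.15
eef_pos: [579.9, 35.4, 254.2]
ee_rot: [-1.567, -0.113, 0.112]
contact_force: [0.1, -0.8, -4.9]
opening: 0.118
```

```bash
python3 - <<'E'
from h import *
im=cams.grab_frame("scene");cv2.imwrite("pics/scene28.png",im);cv2.imwrite("pics/scene28c.png",cv2.resize(im[120:240,160:280],(600,600),interpolation=cv2.INTER_CUBIC))
plan([580,35,252],.143)
E
```

```text
t 27.2 p [580.1  35.4 254.7] F [ 0.2  0.5 -4.5] open 11.3 xaxis yaw 8.2 ydir [ 0.002  0.    -1.   ]
dp total units (tool) [-0.01  0.14 -0.02] rows>= 1.0
dr options [array([-0.  ,  0.  ,  0.02]), array([ 3.0e-02, -3.6e+01,  0.0e+00])]
```

View pics/scene28c.png

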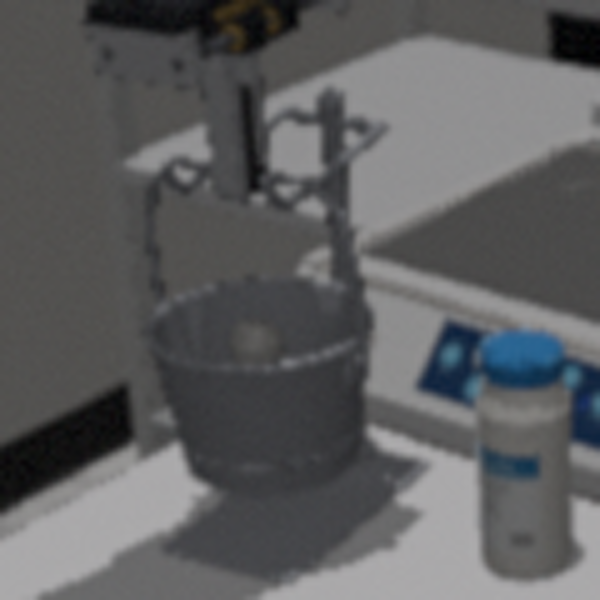

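Call:
apply_moves:
  dr:
    - [0,0,0]
    - [0,0,0]
    - [0,0,0]
    - [0,0,0]
  dp:
    - [0,0.1,0]
    - [0,0.05,0]
    - [0,0,0]
    - [0,0,0]
  hand: [6,6,6,6]

```text
time: 27.53
eef_pos: [580.0, 35.4, 251.8]
ee_rot: [-1.568, -0.114, 0.111]
contact_force: [0.3, -0.6, -4.5]
opening: 0.116
```

Call:
apply_moves:
  dr:
    - [0,0,0]
    - [0,0,0]
    - [0,0,0]
    - [0,0,0]
  dp:
    - [0,0.1,0]
    - [0,0.05,0]
    - [0,0,0]
    - [0,0,0]
  hand: [6,6,6,6]

```text
time: 27.87
eef_pos: [580.4, 35.4, 249.8]
ee_rot: [-1.568, -0.115, 0.11]
contact_force: [-1.3, -0.2, 2.5]
opening: 0.118
```

Call:
apply_moves:
  dr:
    - [0,0,0]
    - [0,0,0]
    - [0,0,0]
    - [0,0,0]
    - [0,0,0]
  dp:
    - [0,0,0]
    - [0,0,0]
    - [0,0,0]
    - [0,0,0]
    - [0,0,0]
  hand: [11,12,13,14,16]
  force: 5

```text
time: 28.28
eef_pos: [579.9, 35.5, 248.4]
ee_rot: [-1.568, -0.113, 0.112]
contact_force: [0.7, -0.7, 0.2]
opening: 0.161
```

Call:
apply_moves:
  dr:
    - [0,0,0]
    - [0,0,0]
    - [0,0,0]
    - [0,0,0]
    - [0,0,0]
  dp:
    - [0,0,0]
    - [0,0,0]
    - [0,0,0]
    - [0,0,0]
    - [0,0,0]
  hand: [18,20,24,28,32]

```text
time: 28.7
eef_pos: [580.0, 35.5, 248.7]
ee_rot: [-1.568, -0.114, 0.111]
contact_force: [-0.1, 0.0, -0.6]
opening: 0.326
```

```bash
python3 - <<'E'
from h import *
im=cams.grab_frame("scene");cv2.imwrite("pics/scene29.png",im);cv2.imwrite("pics/scene29c.png",cv2.resize(im[120:240,160:280],(600,600),interpolation=cv2.INTER_CUBIC))
im=cams.grab_frame("top");cv2.imwrite("pics/top29c.png",cv2.resize(im[110:260,100:250],(600,600),interpolation=cv2.INTER_CUBIC))
plan([580,35,300],.143)
E
```

```text
t 28.8 p [580.   35.4 248.7] F [-0.2  0.3  0.8] open 31.7 xaxis yaw 8.2 ydir [ 0.002  0.    -1.   ]
dp total units (tool) [ 0.   -2.57 -0.02] rows>= 3.0
dr options [array([-0.  ,  0.  ,  0.02]), array([ 3.0e-02, -3.6e+01,  0.0e+00])]
```

View pics/scene29c.png

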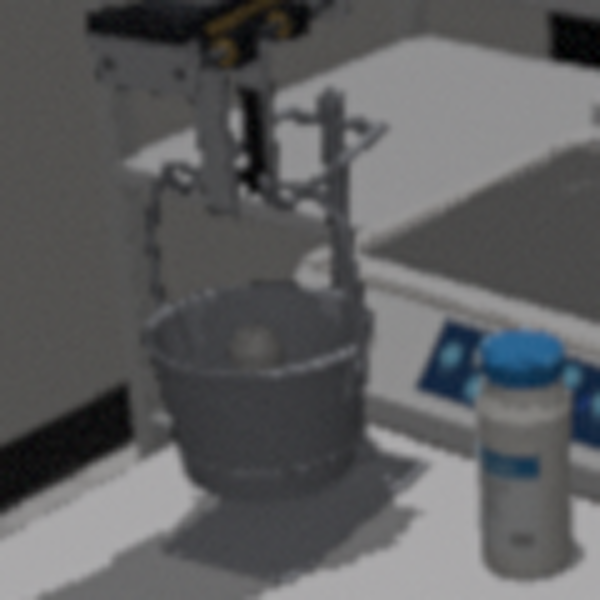

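View pics/top29c.png

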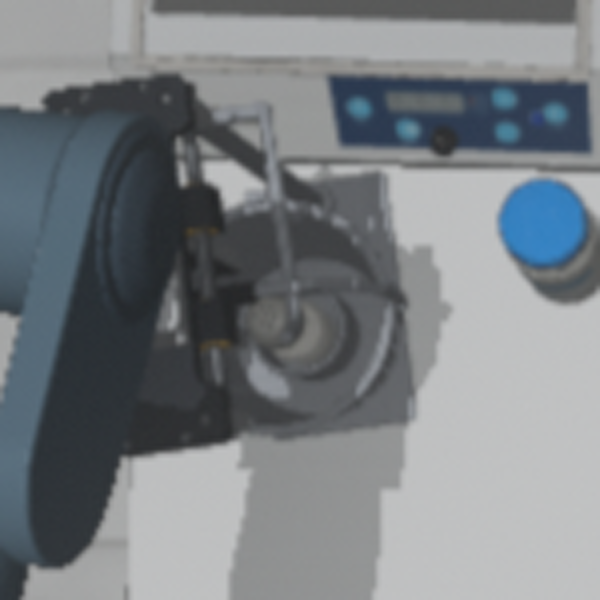

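Call:
apply_moves:
  dr:
    - [0,0,0]
    - [0,0,0]
    - [0,0,0]
    - [0,0,0]
    - [0,0,0]
  dp:
    - [0,-0.2,0]
    - [0,-0.4,0]
    - [0,-0.6,0]
    - [0,-0.8,0]
    - [0,-0.8,0]
  hand: [32,32,32,32,32]

```text
time: 29.22
eef_pos: [580.0, 35.4, 306.5]
ee_rot: [-1.568, -0.114, 0.111]
contact_force: [1.0, 0.3, 0.7]
opening: 0.344
```

Call:
apply_moves:
  dr:
    - [0,0,0]
    - [0,0,0]
    - [0,0,0]
    - [0,0,0]
    - [0,0,0]
  dp:
    - [0,-0.8,0]
    - [0,-0.8,0]
    - [-0.8,-0.5,0]
    - [-1,-0.2,0]
    - [-1,0,0]
  hand: [32,32,32,32,32]

```text
time: 29.63
eef_pos: [524.6, 27.2, 353.7]
ee_rot: [-1.569, -0.117, 0.108]
contact_force: [0.3, -0.1, 0.3]
opening: 0.341
```

Call:
apply_moves:
  dr:
    - [0,0,0]
    - [0,0,0]
    - [0,0,0]
    - [0,0,0]
    - [0,0,0]
  dp:
    - [-1,0,-1]
    - [-1,0,-1]
    - [-0.5,0,-1]
    - [0,0,-1]
    - [0,0,-1]
  hand: [32,32,32,32,32]

```text
time: 30.05
eef_pos: [489.0, -79.7, 352.6]
ee_rot: [-1.569, -0.116, 0.109]
contact_force: [0.1, -0.4, -0.5]
opening: 0.344
```

Call:
apply_moves:
  dr:
    - [0,0,0]
    - [0,0,0]
    - [0,0,0]
    - [0,0,0]
    - [0,0,0]
  dp:
    - [0,0,-1]
    - [0,0,-1]
    - [0,0,-1]
    - [0,0,0]
    - [0,0,0]
  hand: [32,32,32,32,32]

```text
time: 30.47
eef_pos: [497.9, -138.6, 351.5]
ee_rot: [-1.568, -0.113, 0.109]
contact_force: [-0.3, 0.6, -0.1]
opening: 0.339
```

```bash
python3 - <<'E'
from h import *
im=cams.grab_frame("scene");cv2.imwrite("pics/scene30.png",im);cv2.imwrite("pics/scene30c.png",cv2.resize(im[120:240,160:280],(600,600),interpolation=cv2.INTER_CUBIC))
im2=cams.grab_frame("top");cv2.imwrite("pics/top30c.png",cv2.resize(im2[110:260,100:250],(600,600),interpolation=cv2.INTER_CUBIC))
plan([580,35,300],.143)
E
```

```text
t 30.57 p [ 497.8 -137.5  351.3] F [-0.8 -0.2  1. ] open 32.0 xaxis yaw 8.2 ydir [ 0.003  0.    -1.   ]
dp total units (tool) [5.3  2.58 7.95] rows>= 8.0
dr options [array([0.  , 0.01, 0.03]), array([  0.05, -35.99,  -0.  ])]
```

View pics/scene30c.png

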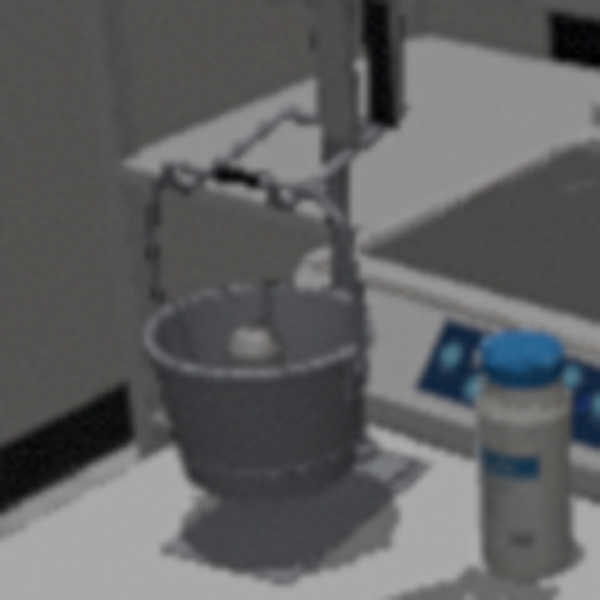

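View pics/top30c.png

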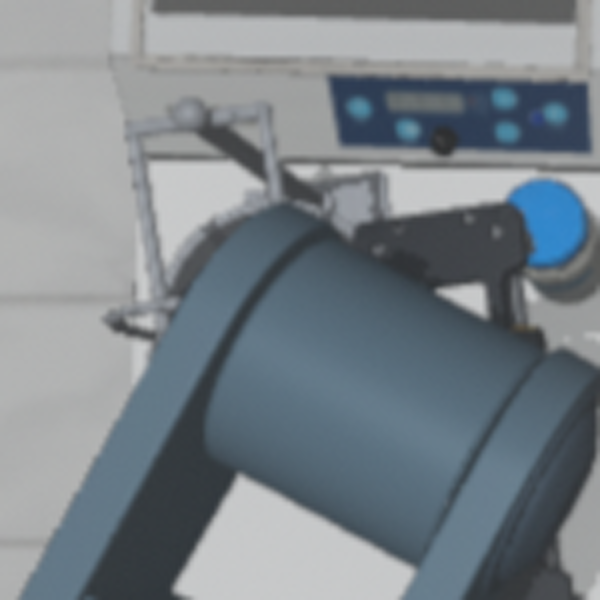

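View pics/scene30.png

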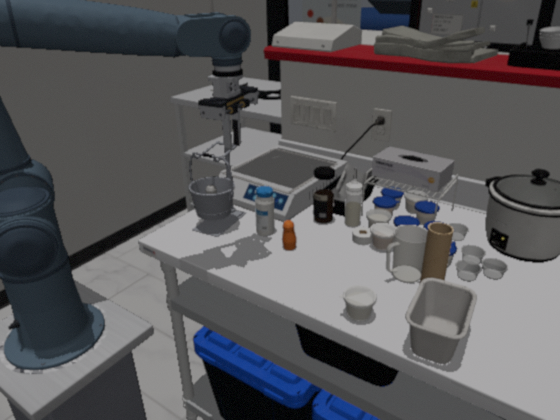

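Call:
apply_moves:
  dr:
    - [0,0,0]
    - [0,0,0]
    - [0,0,0]
    - [0,0,0]
    - [0,0,0]
  dp:
    - [0,0,-1]
    - [0,0,-1]
    - [0,0,-1]
    - [0,0,-1]
    - [0,0,-1]
  hand: [32,32,32,32,32]

```text
time: 30.98
eef_pos: [512.4, -236.7, 351.0]
ee_rot: [-1.568, -0.116, 0.112]
contact_force: [-0.3, 1.0, -0.4]
opening: 0.344
```

Call:
apply_moves:
  dr:
    - [0,0,0]
    - [0,0,0]
    - [0,0,0]
    - [0,0,0]
    - [0,0,0]
  dp:
    - [0,0,-1]
    - [0,0,-1]
    - [0,0,0]
    - [0,0,0]
    - [0,0,0]
  hand: [32,32,32,32,32]

```text
time: 31.4
eef_pos: [517.9, -275.3, 350.7]
ee_rot: [-1.567, -0.115, 0.112]
contact_force: [0.7, 0.3, -0.5]
opening: 0.342
```

Call:
apply_moves:
  dr:
    - [0,0,0]
    - [0,0,0]
    - [0,0,0]
    - [0,0,0]
    - [0,0,0]
  dp:
    - [0,0,0]
    - [0,0,0]
    - [0,0,0]
    - [0,0,0]
    - [0,0,0]
  hand: [32,32,32,32,32]

```text
time: 31.82
eef_pos: [517.8, -276.4, 350.6]
ee_rot: [-1.568, -0.114, 0.111]
contact_force: [0.8, -0.8, -0.8]
opening: 0.339
```

```bash
python3 - <<'E'
from h import *
fr=[cams.grab_frame("scene") for _ in range(6)]
a,b=[f[150:240,180:245].astype(int) for f in (fr[0],fr[-1])]
print("mean diff",np.abs(a-b).mean(),"vs scene30",np.abs(b-cv2.imread("pics/scene30.png")[150:240,180:245].astype(int)).mean())
im2=cams.grab_frame("top")
cv2.imwrite("pics/f.png",np.hstack([cv2.resize(fr[-1][120:240,160:280],(400,400)),cv2.resize(im2[110:260,100:250],(400,400))]))
plan([580,35,300])
E
```

```text
mean diff 0.9215954415954416 vs scene30 1.0730484330484331
t 32.17 p [ 517.8 -276.7  350.5] F [-0.4  0.6  0.1] open 31.7 xaxis yaw 8.2 ydir [ 0.002  0.    -1.   ]
dp total units (tool) [ 5.3   2.53 14.98] rows>= 15.0
```

View pics/f.png

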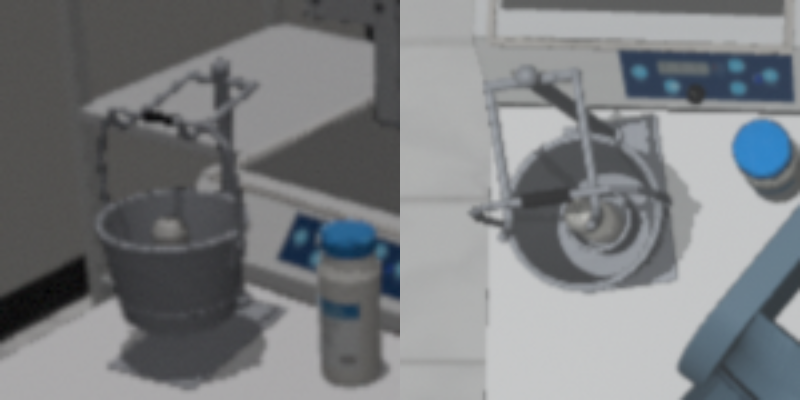

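Both views show the bar lying on both prongs behind the tips. The shaker stands in its ring, and the frames match apart from camera noise, so the pail is at rest.

```bash
python3 -c "
from cell import order
print(order.sign_off())"
```

```text
the job is handed in; nothing more can be done
None
```

The job is handed in at about 32 s. The pail hangs by its bail on both prongs, and the salt shaker is still standing in its ring.

- **Order:** I set the shaker in the ring with the bail folded, swung the bail upright with the pail on the table, then lifted the pail and hung it.
- **Tipped pail:** On the first try at the bail, with the tool pointing straight down, the pail tipped up on one edge. I put it back level and let go of the bail. The pail ended about 5 mm further along x, with the shaker still standing. I then gripped the bail again in line with its legs and swung it up with the pail level.
- **Last checks:**
  - **Hanging:** In both camera views the bar lies on the prongs behind the tips.
  - **At rest:** Scene-camera pictures about 1.6 s apart match to within noise.
  - **Robot clear:** The gripper is about 300 mm away and feels no force.
  - **Bystanders:** The tall shaker, cup and orange look-alike look unmoved. I judged that by eye in the pictures rather than measuring it.
- **Disagreements:** The two cameras differed by about 1 to 2 pixels (2 to 5 mm) on the pail and stand positions. While the pail was held, it seemed to lean by a few degrees.

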